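Stack the inspected plate and read its code

TASK

Lay the loose drilled plate, label up, on the plate already on the inclined rack, lengthwise up the slope, squarely over it with its short edge right against the backstop, and let go. Then take the hand reader from its dock and hold it still, square-on to that label with its window about 80 mm from the label's middle, for a good second, never touching the plates with it. Gently lay (do not drop) the reader back in its dock as it was, leaving both plates against the backstop and everything else where it is.

Things in the scene. Friction and masses are not known exactly. Their poses are not given: they have to be found in the camera images.
- plate: The loose drilled plate (dark grey anodised aluminium) lying flat on the bench, 84 x 56 x 14 mm (x, y, z), about 170 g, with no green dot. Origin: centre of its underside; z up through the face with the label, x along the 84 mm length towards the label end. It can be gripped across its 56 mm width.
- plate_label (a point): Centre of the white square label (30 mm, black code pattern) on the upper face of the loose plate; 20 mm from the plate's middle along its x, 14.5 mm above its underside.
- done_plate: An identical plate, marked with a green dot, already read; it lies loose on the inclined rack with one 56 mm edge against the backstop. Same axes and origin as the loose plate; its x points up the slope.
- rack_shelf: Blue shelf of the fixed rack. Origin: middle of the line where slope and backstop meet, 34 mm above the bench; x up the slope (0.35 rad from level), y along the backstop, z square out of the shelf. Surface 114 mm long, 100 wide, no side walls. Backstop: wall 32 mm high at the low end, inner face at x = 0. Plates do not slide down by themselves.
- reader: Hand code reader, about 220 g, level in its dock. Yellow grip bar 140 x 26 x 28 mm (x -65 to +75, z 0 to 28 mm), z up; at the -x end a grey head 50 x 46 x 66 mm (x -115 to -65, z -30 to +36 mm). Origin: under the bar, 65 mm from the head. It looks along its -z (down while docked); no trigger. Centre of mass 20 mm from the origin towards the head.
- reader_grip (a point): Middle of the grip bar's free stretch between the two saddles of the dock, at half its height (14 mm above its underside); the place to grip the reader, across the 26 mm width.
- reader_window (a point): Centre of the round red window on the underside of the reader's head, 90 mm from the reader's origin along -x and 30 mm below it.
- reader_focus (a point): The point 80 mm straight in front of the window along the reader's -z: where the label should be while it is read.
- dock: The reader's fixed dock: black base 150 x 100 x 8 mm, two grey saddles 14 mm thick at x = -45 and +55 mm, their floors 60 mm above the bench, channels 34 mm wide between cheeks 12 mm high. Origin on the bench, z up. The docked reader lies along the dock's x, head beyond the -x saddle, its origin above the dock's (to about 6 mm along x).
- jar: Bystander, loose: amber jar with a white cap, 52 mm wide, 62 mm high, origin under its centre.
- block: Bystander, loose: small drilled aluminium block, 45 x 35 x 25 mm, origin under its centre.
- brush: Bystander, loose: brush lying flat, 130 mm long; its origin lies under its middle.
- loupe: Bystander, loose: black eye loupe standing on its wide end, 40 mm wide, 34 mm high, origin under its centre.
- pot: Bystander, loose: white open cup, 60 mm wide, 70 mm high, origin under its centre.
- weight: Bystander, loose: brass knob weight, 44 mm wide, 54 mm high, origin under its centre.
Mind the look-alikes: they are no part of the job. Leave any turquoise or white look-alike of the reader alone.

How it is judged:
On the way, in this order (a step that is already met when the one before it is completed fails the run):
1. the loose plate lies label up on the other plate, against the backstop, released (x of plate in the frame of rack_shelf between 0.036 and 0.0465 m and y of plate in the frame of rack_shelf between -0.015 and 0.015 m and z of plate in the frame of rack_shelf between 0.011 and 0.0175 m and angle between the x axis of each of plate, done_plate and the x axis of rack_shelf, either way round below 0.1 rad and angle between the z axis of plate and the z axis of rack_shelf, either way round below 0.06 rad and contact force between plate and the fingers below 0.2 N and linear speed of plate below 0.02 m/s and x of done_plate in the frame of rack_shelf between 0.036 and 0.0465 m and y of done_plate in the frame of rack_shelf between -0.015 and 0.015 m and z of done_plate in the frame of rack_shelf between -0.003 and 0.0035 m and z of plate_label in the frame of rack_shelf above 0.024 m), for 0.3 s.
2. the reader is held still, looking square-on at the label from about 80 mm, for a second (all of step 1 and distance between reader_focus and plate_label below 0.015 m and angle between the z axis of reader and the z axis of plate, either way round below 0.2 rad and z of reader_window in the frame of plate above 0.05 m and linear speed of reader below 0.03 m/s and angular speed of reader below 0.3 rad/s and contact force between reader and the fingers above 1 N), for 1 s.
At the end, for the whole second after the job is handed in: Both plates lie stacked on the shelf, labelled one on top, label up, lengthwise upslope to 0.1 rad, low edges within 4 mm of the backstop, within 15 mm of the shelf's middle. The reader lies level in both dock saddles, head at -x, within 15 mm along x. All released and at rest (all of step 1 and x of reader in the frame of dock between -0.015 and 0.02 m and y of reader in the frame of dock between -0.006 and 0.006 m and z of reader in the frame of dock between 0.056 and 0.065 m and angle between reader's own z axis and vertical below 0.08 rad and angle between the x axis of reader and the x axis of dock, either way round below 0.2 rad and x of reader_window in the frame of dock below 0 m and contact force between reader and the fingers below 0.2 N and linear speed of reader below 0.02 m/s); the robot touches nothing.
It fails at once if the reader touches a plate (contact force between reader and plate above 0.5 N or contact force between reader and done_plate above 0.5 N).
It fails at once if the reader or the plate is dropped (falls faster than 0.4 m/s out of the fingers) ((contact force between reader and the fingers below 0.2 N and linear speed of reader above 0.4 m/s) or (contact force between plate and the fingers below 0.2 N and linear speed of plate above 0.4 m/s)).
It fails at once if a bystander is moved by more than 30 mm (distance of any of jar, block, brush, loupe, pot, weight from where it was at the start of the episode above 0.03 m).
It also fails if it takes over 61 s, if anything falls off the work surface, if the arm or the gripper's body presses on something with over 40 N, if the wrist force passes 120 N, or if a joint passes its speed limit or range.

ROBOT

A 6-joint arm with a two-finger parallel gripper is mounted at the origin on the work surface. World frame = base frame: x ahead of the robot, y to its left, z up, the work surface at z = 0. Lengths are in m, angles in rad, forces in N, time in s.
With the tool pointing down it reaches from about 0.35 to 0.85 m from the base axis. Payload 8.1 kg.
Tool frame: the origin (TCP) lies at the centre of the arm's flange, where the gripper is bolted on; the fingertips stand 186 mm ahead of it and the grasp point (between the pads) lies 167 mm ahead of it (robot.nose_length is the distance from the TCP to the fingertips, in m); z points along the fingers, x is the direction in which the jaws open and shut, and the axes are right-handed (so a half turn about z gives the same grasp; the last joint's range is limited). The gripper opens to 93 mm and grips with 3 to 60 N. Pads are 15 mm wide; open, the fingers measure 128 mm over their backs; the gripper's body (75 mm by 188 mm) begins 65 mm behind the grasp point.
Start: joints at [-1.333, 0.13, 1.488, -0, 1.523, -0.085], TCP at [0.19, -0.569, 0.405] pointing down, gripper open.
Joint ranges: [-2.96, 2.96], [-0.89, 2.26], [0.02, 2.5], [-1.34, 4.48], [0, 2.73], [-2.66, 2.66]. Speed limits (rad/s): [2.39, 2.39, 2.79, 3.14, 3.14, 3.14].

INTERFACE

Orientations are given as a rotation vector (axis times angle).
In Python, from plant import robot gives the robot as it stands.
- The arm moves only by the tool arm_command, never from a script. Its argument "motion" is a list of rows, each an object with "slide": the shift along the tool's x, y, z each as a share of 0.4 m, from -1 to 1, a list of three; "turn": the turn, a rotation vector about the tool's x, y, z each as a share of 0.5 rad, from -1 to 1, a list of three. A call has exactly 5 rows; each row shifts and turns the commanded pose from where the row before left it, along the tool's axes as they then stand; what a row does not reach is not made up. A row lasts 1/12 s, in which the tool goes at most 41.7 mm and 7.16 degrees, less where a joint would pass 70% of its speed; a pose out of reach is approached as far as the arm can. A call with a number of a shift or a turn outside -1 to 1 is refused whole. A call with a gripper value outside its range is refused whole. "gripper" is the opening in per cent of the stroke, from 0 (shut) to 100 (fully open), set as the call begins (left out, the last holds). The fingers move at their own pace and stop on an object; "grip_force" is the grip in N (left out, the last holds). Time passes only in rows, so rows that do not move let the fingers close, or fill a call up. It gives the time, the measured TCP pose, the force and the opening at its end, in the units of the state.
- robot.read_state(): the state, without advancing time (a new reading comes with each control period).
- robot.read_camera(name): name is "side" or "top" or "wrist"; returns a dict with "pixels" (420x560x3 uint8, blue, green, red), "intrinsics" (3x3 intrinsics, pixels), "T" (4x4, takes a point from camera to world coordinates). Camera axes: x right, y down, z forward; pixel columns grow to the right and rows downward; lengths in m; the calibration is good to about 2 mm. A picture is of the moment at which its call begins. There is no depth.
- robot.close_job(): hands the job in, once; it reports no verdict.
The state is a dict: "t": time; "q": joint angles; "dq": joint speeds; "joint_torque": joint torques, N m; "tool_pos": TCP position; "orientation": TCP orientation; "force": force on the tool from outside, world axes, zero at the start; "wrist_torque": the same for the moment, N m; "opening": finger opening in m.
Only numpy, scipy, OpenCV 4.12 (cv2) and the standard library are available. Lean on these libraries where they do the work, as an engineer would, in place of code of your own. Each camera call takes 0.05 s, during which the arm holds its last target.

## Working session

There is one attempt and no reset: what is moved stays moved. The work goes in short steps, Python scripts to look and compute and a tool call to move; the robot and the scene stay as the last step left them, time stands still between calls to the robot, and variables do not carry over. Pictures are saved under pics/ and viewed, and the job is handed in when it is done.

Besides the shell and the picture viewer there is one more tool, called after "Call:" as name(argument=value, ...) on one line, values as JSON. arm_command: Moves the arm, as the interface text tells. Shift numbers are shares of 0.4 m and turn numbers shares of 0.5 rad, none past 1 either way. Its arguments: {"type":"object","properties":{"motion":{"type":"array","items":{"type":"object","properties":{"slide":{"type":"array","items":{"type":"number"}},"turn":{"type":"array","items":{"type":"number"}}}}},"gripper":{"type":"number"},"grip_force":{"type":"number"}},"required":["motion"]}

```bash
ls; mkdir -p pics; python3 - <<'E'
from plant import robot
import cv2
print(robot.read_state())
for n in ["side","top","wrist"]:
    c=robot.read_camera(n); cv2.imwrite(f"pics/{n}0.png",c["pixels"]); print(n,c["intrinsics"].tolist(),c["T"].round(4).tolist())
E
```

```text
pics
{'t': 0.0, 'q': array([-1.33340002e+00,  1.31123200e-01,  1.48929216e+00,  1.81927173e-05,
        1.52301673e+00, -8.53937233e-02]), 'dq': array([-0.00172363,  0.0017454 ,  0.00089076, -0.00164078, -0.00028883,
       -0.00122936]), 'joint_torque': array([ 5.95956099e-04, -5.59840214e+01, -4.91762853e+01,  7.67099485e-02,
        3.50629888e-02, -1.33769731e-04]), 'tool_pos': array([ 0.19029974, -0.56876925,  0.40370275]), 'orientation': array([-2.54856188e+00,  1.83488925e+00,  2.17290380e-03]), 'force': array([-0.56025536, -0.0690195 ,  0.34597818]), 'wrist_torque': array([-0.00883583, -0.03293293,  0.04975937]), 'opening': 0.09323770721814424}
side [[422.6586920073225, 0.0, 286.4819643419439], [0.0, 422.6586920073225, 206.60339654693243], [0.0, 0.0, 1.0]] [[-0.8324, -0.406, 0.3772, 0.0704], [-0.5541, 0.626, -0.5488, 0.6705], [-0.0133, -0.6658, -0.746, 0.9826], [0.0, 0.0, 0.0, 1.0]]
top [[484.99891930295547, 0.0, 282.3621345381411], [0.0, 484.99891930295547, 213.7382852402194], [0.0, 0.0, 1.0]] [[0.0275, -0.9932, 0.1133, 0.353], [-0.9995, -0.0293, -0.014, 0.0168], [0.0172, -0.1128, -0.9935, 1.6416], [0.0, 0.0, 0.0, 1.0]]
wrist [[364.9248662135613, 0.0, 276.4316282937782], [0.0, 364.9248662135613, 210.99736063276762], [0.0, 0.0, 1.0]] [[0.3164, -0.9201, -0.231, 0.2536], [-0.9486, -0.3071, -0.0761, -0.5485], [-0.0009, 0.2432, -0.97, 0.3841], [0.0, 0.0, 0.0, 1.0]]
```

View pics/top0.png

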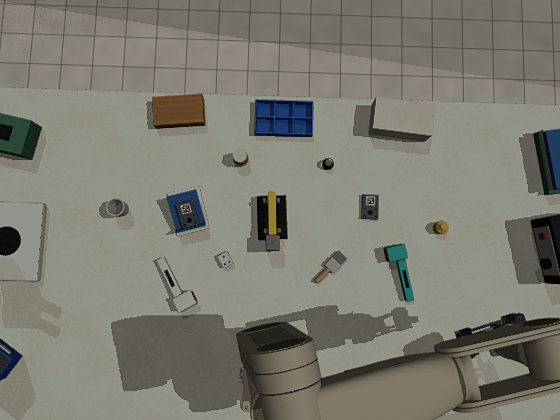

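View pics/side0.png

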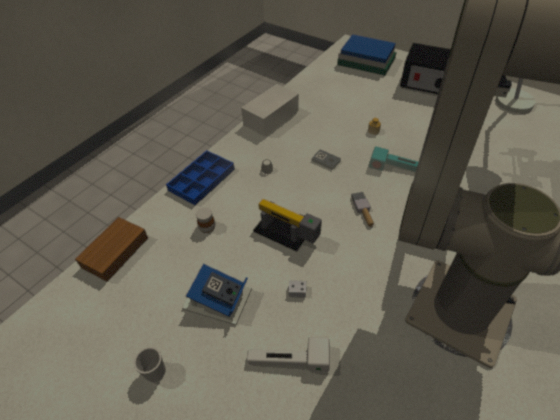

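View pics/wrist0.png

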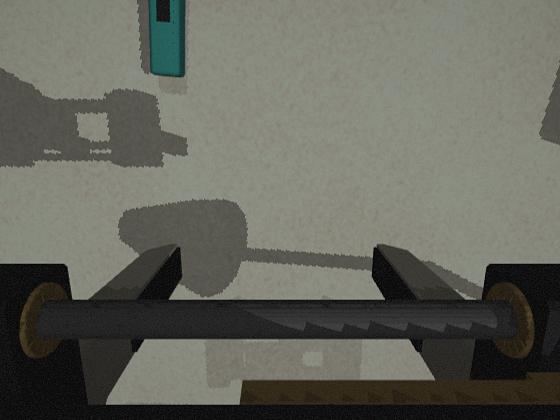

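The top view shows the loose plate at about (370,207), the dock and yellow reader at (272,216) with the head at (272,242), and the rack with the done plate at (187,212). The turquoise and white look-alikes are at (400,272) and (175,285). I'll enlarge these areas.

```bash
python3 - <<'E'
import cv2
im=cv2.imread("pics/top0.png")
def crop(n,x,y,w,h,s=10): cv2.imwrite(f"pics/{n}.png",cv2.resize(im[y:y+h,x:x+w],None,fx=s,fy=s,interpolation=cv2.INTER_CUBIC))
crop("c_rack",157,182,60,60)
crop("c_dock",245,185,55,70,8)
crop("c_plate",345,185,50,45,12)
E
```

```text
(no output)
```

View pics/c_rack.png

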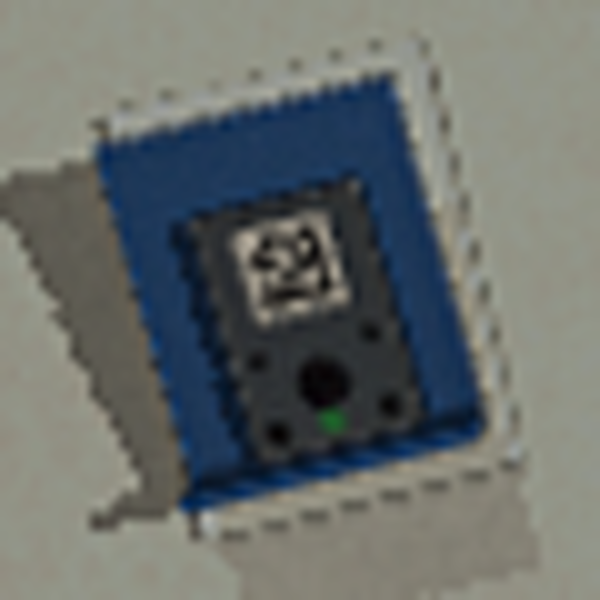

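View pics/c_dock.png

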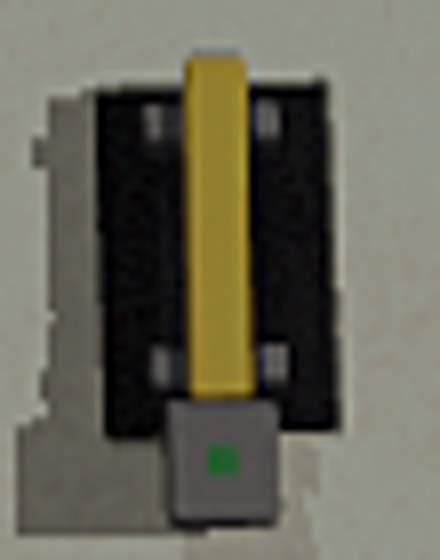

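View pics/c_plate.png

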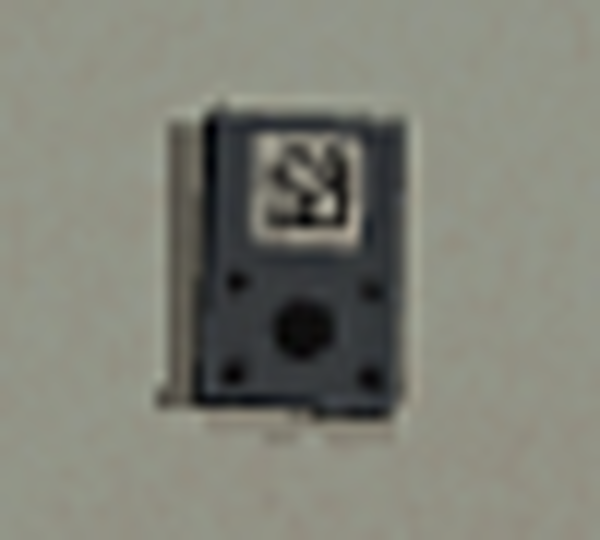

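```bash
cat > h.py <<'E'
import numpy as np, cv2
from scipy.spatial.transform import Rotation as R
from scipy.optimize import least_squares
TOPK=np.array([[484.99891930295547,0,282.3621345381411],[0,484.99891930295547,213.7382852402194],[0,0,1]])
def ray(K,T,uv,z):
    d=T[:3,:3]@np.linalg.inv(K)@np.array([uv[0],uv[1],1.]); o=T[:3,3]
    return o+d*(z-o[2])/d[2]
def proj(K,T,P):
    P=np.atleast_2d(P); c=(P-T[:3,3])@T[:3,:3]; p=c@K.T; return p[:,:2]/p[:,2:]
def cr(p,x0,y0,s): p=np.atleast_2d(np.array(p,float)); return (p+.5)/s-.5+[x0,y0]
def fitpose(K,T,uv,body,fixed,x0,z0=None):
    """body pts -> world: yaw, x, y at fixed z"""
    def f(v): 
        M=R.from_euler('z',v[2])*fixed
        return (proj(K,T,M.apply(body)+[v[0],v[1],z0])-uv).ravel()
    s=least_squares(f,x0); return s.x,f(s.x).reshape(-1,2)
E
python3 - <<'E'
from h import *
from plant import robot
c=robot.read_camera("top"); K,T=c["intrinsics"],c["T"]
np.savez("top.npz",K=K,T=T)
I=R.identity()
# plate
uv=cr([[307,188],[220,108],[405,115],[395,412],[205,405]],345,185,12)
b=np.array([[20,0,14.5],[42,28,14],[42,-28,14],[-42,-28,14],[-42,28,14]])/1e3
x,r=fitpose(K,T,uv,b,I,[.35,-.2,0],0); print("plate",x.round(4),r.round(2).tolist())
# rack: shelf corners (top), label of done plate, backstop top
uv=cr([[100,150],[392,78],[290,268]],157,182,10)
b=np.array([[114,50,0],[114,-50,0],[62,0,14.5]])/1e3
tilt=R.from_euler('y',-0.35)
x,r=fitpose(K,T,uv,b,tilt,[.35,.2,0],.034); print("rack",x.round(4),r.round(2).tolist())
# backstop top corners, prediction
M=R.from_euler('z',x[2])*tilt
print((( proj(K,T,M.apply(np.array([[0,50,32],[0,-50,32],[114,50,0],[114,-50,0],[0,50,0],[0,-50,0],[84,28,14],[84,-28,14],[0,28,14],[0,-28,14]])/1e3)+[x[0],x[1],.034])-[157,182]+.5)*10).round(0).tolist())
# dock: reader top z=.088 bar; head top .096
uv=cr([[185,60],[245,60],[170,402],[278,402],[275,522],[170,518]],245,185,8)
b=np.array([[75,13,28],[75,-13,28],[-65,23,36],[-65,-23,36],[-115,-23,36],[-115,23,36]])/1e3
x,r=fitpose(K,T,uv,b,I,[.35,0,0],.060); print("reader",x.round(4),r.round(2).tolist())
uv=cr([[97,92],[327,82],[340,432],[107,438]],245,185,8)
b=np.array([[75,50,8],[75,-50,8],[-75,-50,8],[-75,50,8]])/1e3
x,r=fitpose(K,T,uv,b,I,[.35,0,0],.0); print("dock",x.round(4),r.round(2).tolist())
for n,p,z in [("loupe",(328,164),.017),("jar",(240,158),.03),("pot",(115,208),.03),("block",(224,260),.012),("weight",(440,228),.03),("brush",(331,266),.01),("cabinet",(402,120),.05)]:
    print(n,ray(K,T,p,z).round(3))
E
```

```text
plate [ 0.5733 -0.3029 -0.0255] [[0.13, 0.09], [-0.64, -0.06], [0.34, 0.26], [0.41, 0.01], [-0.24, -0.3]]
rack [0.4883 0.2958 0.2865] [[-0.28, 0.04], [0.46, -0.45], [-0.17, 0.4]]
[[188.0, 503.0], [488.0, 425.0], [98.0, 151.0], [397.0, 74.0], [198.0, 478.0], [492.0, 401.0], [185.0, 230.0], [354.0, 187.0], [259.0, 472.0], [425.0, 429.0]]
reader [0.5264 0.0284 0.0464] [[-0.13, -0.4], [0.4, -0.53], [-0.75, -0.12], [0.17, -0.38], [0.83, 0.32], [-0.51, 1.08]]
dock [0.5269 0.0293 0.0632] [[-0.33, -0.41], [0.29, -0.12], [0.29, 0.12], [-0.26, 0.4]]
loupe [ 0.714 -0.157  0.017]
jar [0.722 0.143 0.03 ]
pot [0.54  0.552 0.03 ]
block [0.378 0.184 0.012]
weight [ 0.504 -0.536  0.03 ]
brush [ 0.368 -0.174  0.01 ]
cabinet [ 0.866 -0.403  0.05 ]
```

Call:
arm_command(motion=[{"slide": [0, 0, 0], "turn": [0, 0, 0.14]}, {"slide": [0, 0, 0], "turn": [0, 0, 0.14]}, {"slide": [0, 0, 0], "turn": [0, 0, 0.14]}, {"slide": [0, 0, 0], "turn": [0, 0, 0.14]}, {"slide": [0, 0, 0], "turn": [0, 0, 0.14]}], gripper=100)

```text
t: 0.62
tool_pos: [0.1904, -0.5689, 0.4044]
orientation: [-2.187, 2.255, 0.001]
force: [0.3, 0.9, -0.0]
opening: 0.0928
```

Call:
arm_command(motion=[{"slide": [-0.0575, -0.078, 0], "turn": [0, 0, 0]}, {"slide": [-0.0575, -0.078, 0], "turn": [0, 0, 0]}, {"slide": [-0.0575, -0.078, 0], "turn": [0, 0, 0]}, {"slide": [-0.0575, -0.078, 0], "turn": [0, 0, 0]}, {"slide": [-0.0575, -0.078, 0], "turn": [0, 0, 0]}])

```text
t: 1.03
tool_pos: [0.3505, -0.4571, 0.4046]
orientation: [-2.19, 2.252, 0.0]
force: [0.6, -0.4, 0.5]
opening: 0.0928
```

Call:
arm_command(motion=[{"slide": [-0.0575, -0.078, 0], "turn": [0, 0, 0]}, {"slide": [-0.0575, -0.078, 0], "turn": [0, 0, 0]}, {"slide": [-0.0575, -0.078, 0], "turn": [0, 0, 0]}, {"slide": [-0.0575, -0.078, 0], "turn": [0, 0, 0]}, {"slide": [0, 0, 0], "turn": [0, 0, 0]}])

```text
t: 1.45
tool_pos: [0.4811, -0.3653, 0.4044]
orientation: [-2.195, 2.243, 0.0]
force: [0.4, -0.7, 0.2]
opening: 0.0929
```

```bash
cat >> h.py <<'E'
def shot(robot,name,fn):
    c=robot.read_camera(name); cv2.imwrite(f"pics/{fn}.png",c["pixels"]); np.savez(f"pics/{fn}.npz",K=c["intrinsics"],T=c["T"]); return c
def go(robot,pos,M):
    """shift/turn from measured pose to target TCP pos & Rotation; prints slide (in present tool axes) and turn shares"""
    s=robot.read_state(); Rt=R.from_rotvec(s["orientation"])
    d=Rt.inv().apply(np.array(pos)-s["tool_pos"])/.4
    w=(Rt.inv()*M).as_rotvec()/.5
    print("slide if first",d.round(4),"turn",w.round(4),"slide after turn",(M.inv().apply(np.array(pos)-s["tool_pos"])/.4).round(4),"t",round(s["t"],2))
def downM(yaw_x):  # tool down, tool x at world angle yaw_x
    x=np.array([np.cos(yaw_x),np.sin(yaw_x),0]); z=np.array([0,0,-1.]); return R.from_matrix(np.stack([x,np.cross(z,x),z],1))
E
python3 - <<'E'
from h import *
from plant import robot
c=shot(robot,"wrist","w1"); print(c["T"].round(3).tolist())
s=robot.read_state(); print(s["tool_pos"],R.from_rotvec(s["orientation"]).as_matrix().round(4).tolist())
E
```

```text
[[-0.023, -0.97, -0.241, 0.548], [-1.0, 0.022, 0.007, -0.368], [-0.001, 0.241, -0.97, 0.385], [0.0, 0.0, 0.0, 1.0]]
[ 0.47912625 -0.3671959   0.40431421] [[-0.0222, -0.9998, 0.0001], [-0.9998, 0.0222, 0.0009], [-0.0009, -0.0001, -1.0]]
```

View pics/w1.png

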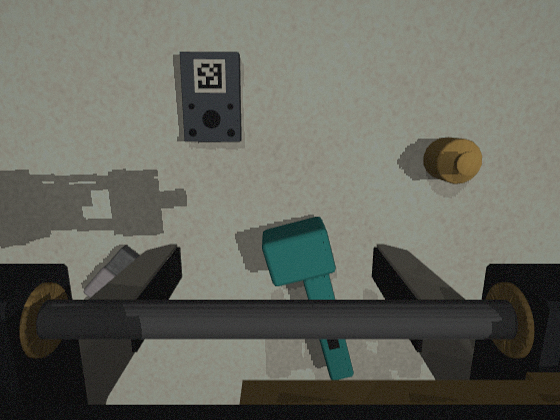

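```bash
python3 - <<'E'
import cv2
im=cv2.imread("pics/w1.png")[40:155,160:260]
cv2.imwrite("pics/w1c.png",cv2.resize(im,None,fx=5,fy=5,interpolation=cv2.INTER_CUBIC))
E
```

```text
(no output)
```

View pics/w1c.png

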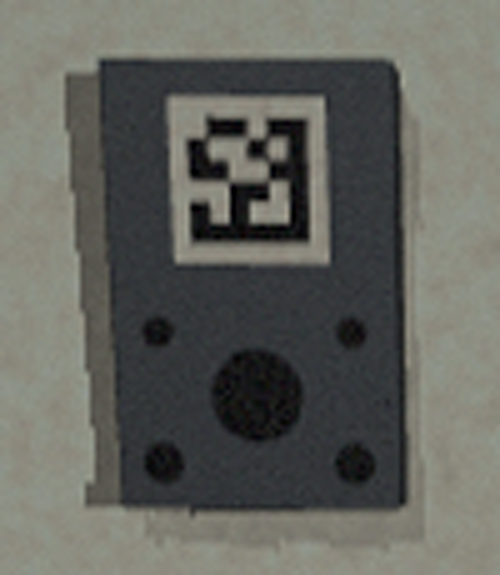

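```bash
python3 - <<'E'
from h import *
from plant import robot
z=np.load("pics/w1.npz");K,T=z["K"],z["T"]
uv=cr([[250,181],[101,60],[391,61],[401,505],[122,505]],160,40,5)
b=np.array([[20,0,14.5],[42,28,14],[42,-28,14],[-42,-28,14],[-42,28,14]])/1e3
x,r=fitpose(K,T,uv,b,R.identity(),[.57,-.3,0],0); print("plate",x.round(4),r.round(2).tolist())
go(robot,[x[0],x[1],.404],downM(x[2]-np.pi/2))
E
```

```text
plate [ 0.5708 -0.3036 -0.0285] [[-0.07, -0.14], [-0.71, -0.75], [0.58, -0.59], [0.2, 1.01], [0.0, 0.67]]
slide if first [-0.1641 -0.2256  0.001 ] turn [-0.0002  0.0018  0.0127] slide after turn [-0.1656 -0.2245  0.0008] t 1.5
```

Call:
arm_command(motion=[{"slide": [-0.055, -0.0757, 0], "turn": [0, 0, 0.013]}, {"slide": [-0.055, -0.0757, 0], "turn": [0, 0, 0]}, {"slide": [-0.055, -0.0757, 0], "turn": [0, 0, 0]}, {"slide": [0, 0, 0.09], "turn": [0, 0, 0]}, {"slide": [0, 0, 0.09], "turn": [0, 0, 0]}])

```text
t: 1.92
tool_pos: [0.5714, -0.3067, 0.3351]
orientation: [-2.185, 2.255, -0.011]
force: [-0.2, -0.5, -0.6]
opening: 0.093
```

Call:
arm_command(motion=[{"slide": [0, 0, 0.09], "turn": [0, 0, 0]}, {"slide": [0, 0, 0.09], "turn": [0, 0, 0]}, {"slide": [0, 0, 0.08], "turn": [0, 0, 0]}, {"slide": [0, 0, 0], "turn": [0, 0, 0]}, {"slide": [0, 0, 0], "turn": [0, 0, 0]}])

```text
t: 2.33
tool_pos: [0.5679, -0.3069, 0.2266]
orientation: [2.182, -2.258, -0.008]
force: [0.6, 0.2, 0.9]
opening: 0.0933
```

```bash
python3 - <<'E'
from h import *
from plant import robot
shot(robot,"wrist","w2")
go(robot,[.572,-.303,.1885],downM(-.0275-np.pi/2)); print(robot.read_state()["tool_pos"])
E
```

```text
slide if first [-0.0114 -0.0067  0.1027] turn [ 0.0008  0.0001 -0.0141] slide after turn [-0.0114 -0.0067  0.1027] t 2.38
[ 0.56918928 -0.30748633  0.22957617]
```

View pics/w2.png

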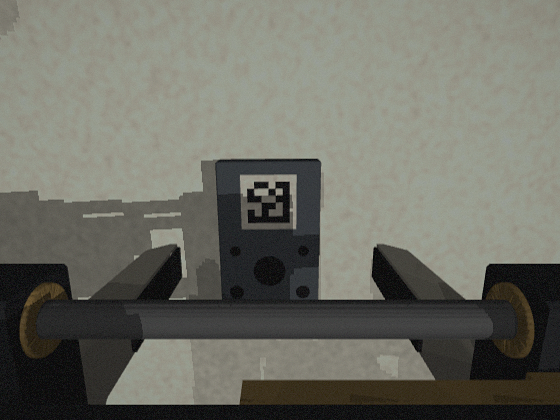

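The plate's label is at (268,202), between the fingers (pads at 180 and 373) and about 4 mm left of centre. I'll correct for that and go down.

Call:
arm_command(motion=[{"slide": [-0.0114, -0.0065, 0.03], "turn": [0, 0, -0.014]}, {"slide": [0, 0, 0.03], "turn": [0, 0, 0]}, {"slide": [0, 0, 0.02], "turn": [0, 0, 0]}, {"slide": [0, 0, 0.02], "turn": [0, 0, 0]}, {"slide": [0, 0, 0], "turn": [0, 0, 0]}])

```text
t: 2.8
tool_pos: [0.5719, -0.3018, 0.187]
orientation: [2.191, -2.25, -0.003]
force: [-0.9, 0.2, -1.0]
opening: 0.0928
```

Call:
arm_command(motion=[{"slide": [0, 0, 0], "turn": [0, 0, 0]}, {"slide": [0, 0, 0], "turn": [0, 0, 0]}, {"slide": [0, 0, 0], "turn": [0, 0, 0]}, {"slide": [0, 0, 0], "turn": [0, 0, 0]}, {"slide": [0, 0, 0], "turn": [0, 0, 0]}])

```text
t: 3.22
tool_pos: [0.5724, -0.3023, 0.1892]
orientation: [-2.191, 2.251, -0.001]
force: [-0.8, 0.3, -0.1]
opening: 0.0927
```

```bash
python3 - <<'E'
from h import *
from plant import robot
go(robot,[.572,-.303,.1885],downM(-.0275-np.pi/2)); print(robot.read_state()["tool_pos"])
E
```

```text
slide if first [0.0019 0.0011 0.0016] turn [-0.001  -0.0006  0.0015] slide after turn [0.0019 0.0011 0.0016] t 3.22
[ 0.57244536 -0.30225235  0.18915703]
```

Call:
arm_command(motion=[{"slide": [0, 0, 0], "turn": [0, 0, 0]}, {"slide": [0, 0, 0], "turn": [0, 0, 0]}, {"slide": [0, 0, 0], "turn": [0, 0, 0]}, {"slide": [0, 0, 0], "turn": [0, 0, 0]}, {"slide": [0, 0, 0], "turn": [0, 0, 0]}], gripper=0, grip_force=35)

```text
t: 3.63
tool_pos: [0.5723, -0.3022, 0.1887]
orientation: [2.192, -2.251, -0.0]
force: [1.2, 0.3, -0.0]
opening: 0.0645
```

Call:
arm_command(motion=[{"slide": [0, 0, 0], "turn": [0, 0, 0]}, {"slide": [0, 0, 0], "turn": [0, 0, 0]}, {"slide": [0, 0, 0], "turn": [0, 0, 0]}, {"slide": [0, 0, 0], "turn": [0, 0, 0]}, {"slide": [0, 0, 0], "turn": [0, 0, 0]}])

```text
t: 4.05
tool_pos: [0.5723, -0.3021, 0.1887]
orientation: [2.192, -2.251, -0.0]
force: [0.2, -0.2, -0.0]
opening: 0.0553
```

Call:
arm_command(motion=[{"slide": [0, 0, -0.04], "turn": [0, 0, 0]}, {"slide": [0, 0, -0.08], "turn": [0, 0, 0]}, {"slide": [0, 0, -0.09], "turn": [0, 0, 0]}, {"slide": [0, 0, -0.09], "turn": [0, 0, 0]}, {"slide": [0, 0, -0.09], "turn": [0, 0, 0]}])

```text
t: 4.47
tool_pos: [0.5719, -0.3019, 0.3456]
orientation: [2.191, -2.251, -0.002]
force: [0.7, -0.5, -1.9]
opening: 0.0555
```

Call:
arm_command(motion=[{"slide": [0, 0, -0.09], "turn": [0, 0, 0]}, {"slide": [0, 0, 0], "turn": [0, 0, 0]}, {"slide": [0, 0, 0], "turn": [0, 0, 0]}, {"slide": [0, 0, 0], "turn": [0, 0, 0]}, {"slide": [0, 0, 0], "turn": [0, 0, 0]}])

```text
t: 4.88
tool_pos: [0.5718, -0.3018, 0.378]
orientation: [2.191, -2.25, -0.006]
force: [-0.3, 1.0, -1.9]
opening: 0.0561
```

```bash
python3 - <<'E'
from h import *
from plant import robot
shot(robot,"wrist","w3"); s=robot.read_state(); print(s["tool_pos"],s["orientation"],s["opening"],s["force"],R.from_rotvec(s["orientation"]).as_matrix().round(4).tolist())
im=cv2.imread("pics/w3.png")[150:310,190:370]
cv2.imwrite("pics/w3c.png",cv2.resize(im,None,fx=4,fy=4,interpolation=cv2.INTER_CUBIC))
E
```

```text
[ 0.57174191 -0.30179498  0.37780593] [ 2.19080703 -2.25016296 -0.00701241] 0.05572406499846176 [-0.72616072  0.32819475 -2.91866471] [[-0.0267, -0.9996, -0.0039], [-0.9996, 0.0267, 0.0025], [-0.0024, 0.0039, -1.0]]
```

View pics/w3.png

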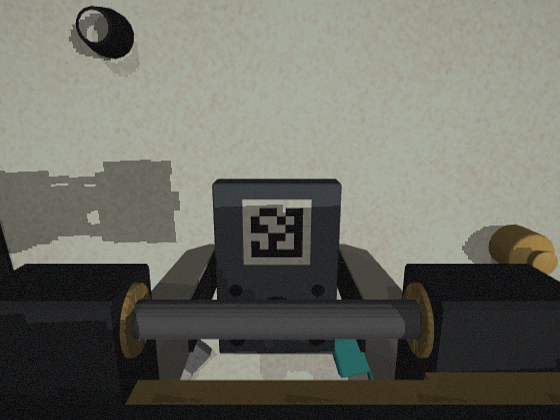

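View pics/w3c.png

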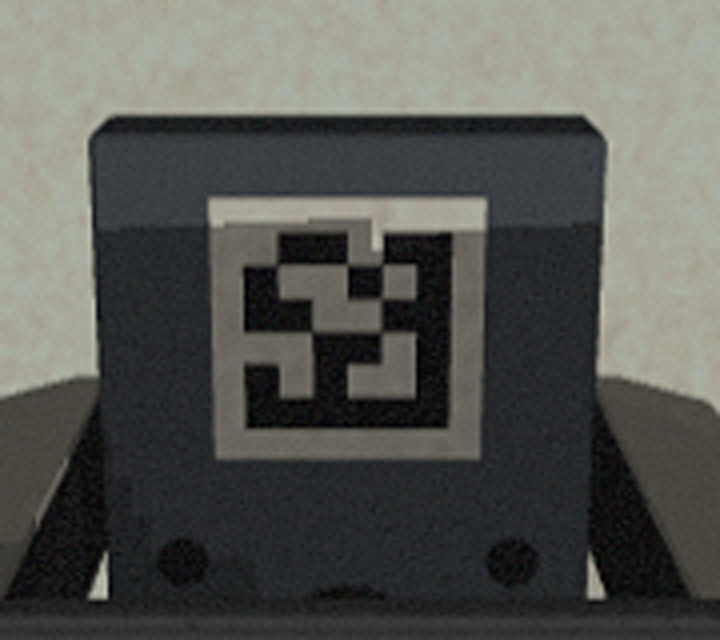

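```bash
python3 - <<'E'
from h import *
from plant import robot
z=np.load("pics/w3.npz");K,T=z["K"],z["T"]
s=robot.read_state(); Rt=R.from_rotvec(s["orientation"]); p=s["tool_pos"]
uv=np.vstack([cr([[208,197],[488,197],[481,460],[216,460]],190,150,4)])
b=np.array([[35,15,14.5],[35,-15,14.5],[5,-15,14.5],[5,15,14.5]])/1e3
# plate in tool frame: x_plate = -y_tool, y_plate=-x_tool, z_plate=-z_tool ; unknown t (tool frame), yaw, + pitch
base=R.from_matrix(np.array([[0,-1,0],[-1,0,0],[0,0,-1.]]))
def mk(v): return base*R.from_rotvec([0,v[4],v[3]]), np.array(v[:3])
def f(v,n):
    v=list(v)+[0]*(5-n); M,t=mk(v); return (proj(K,T,Rt.apply(M.apply(b)+t)+p)-uv).ravel()
for n in (4,5):
    q=least_squares(f,[0,0,.185,0,0][:n],args=(n,)); print(n,q.x.round(4),q.fun.round(2))
E
```

```text
4 [0.0012 0.0012 0.1869 0.    ] [ 0.03  0.2   0.04  0.12  0.28 -0.21 -0.36 -0.13]
5 [0.0012 0.0015 0.187  0.     0.0176] [ 0.18  0.1  -0.11  0.03  0.26 -0.11 -0.33 -0.03]
```

```bash
cat >> h.py <<'E'
base=R.from_matrix(np.array([[0,-1,0],[-1,0,0],[0,0,-1.]]))
tilt=R.from_euler('y',-0.35)
def shelf(v=(.4883,.2958,.2865)): return R.from_euler('z',v[2])*tilt, np.array([v[0],v[1],.034])
def plate_target(p,v=(.4883,.2958,.2865),off=(0.0,0.001,0.1875)):
    Rs,o=shelf(v); M=Rs*base; return o+Rs.apply(p)-M.apply(off), M
E
python3 - <<'E'
from h import *
from plant import robot
t,M=plate_target([.06,0,.12]); print(t); go(robot,t,M)
E
```

```text
[0.44212288 0.28219598 0.34377388]
slide if first [-1.4506  0.3626  0.0899] turn [ 0.7013 -0.1038 -0.6211] slide after turn [-1.492  -0.0664  0.1148] t 4.93
```

Call:
arm_command(motion=[{"slide": [0, 0, 0], "turn": [0.1403, -0.0208, -0.1242]}, {"slide": [0, 0, 0], "turn": [0.1403, -0.0208, -0.1242]}, {"slide": [0, 0, 0], "turn": [0.1403, -0.0208, -0.1242]}, {"slide": [0, 0, 0], "turn": [0.1403, -0.0208, -0.1242]}, {"slide": [0, 0, 0], "turn": [0.1403, -0.0208, -0.1242]}])

```text
t: 5.35
tool_pos: [0.5719, -0.3018, 0.3786]
orientation: [-2.279, 1.699, -0.307]
force: [0.5, 0.6, -2.6]
opening: 0.0556
```

Call:
arm_command(motion=[{"slide": [-0.06, -0.004, 0], "turn": [0, 0, 0]}, {"slide": [-0.09, -0.004, 0], "turn": [0, 0, 0]}, {"slide": [-0.09, -0.004, 0], "turn": [0, 0, 0]}, {"slide": [-0.09, -0.004, 0], "turn": [0, 0, 0]}, {"slide": [-0.09, -0.004, 0], "turn": [0, 0, 0]}])

```text
t: 5.77
tool_pos: [0.5308, -0.1375, 0.3805]
orientation: [-2.279, 1.705, -0.303]
force: [0.9, 0.3, -1.7]
opening: 0.0558
```

Call:
arm_command(motion=[{"slide": [-0.09, -0.004, 0], "turn": [0, 0, 0]}, {"slide": [-0.09, -0.004, 0], "turn": [0, 0, 0]}, {"slide": [-0.09, -0.004, 0], "turn": [0, 0, 0]}, {"slide": [-0.09, -0.004, 0], "turn": [0, 0, 0]}, {"slide": [-0.09, -0.004, 0], "turn": [0, 0, 0]}])

```text
t: 6.18
tool_pos: [0.4871, 0.0373, 0.3831]
orientation: [-2.28, 1.705, -0.304]
force: [0.3, 0.0, -2.4]
opening: 0.0555
```

Call:
arm_command(motion=[{"slide": [-0.09, -0.004, 0], "turn": [0, 0, 0]}, {"slide": [-0.09, -0.004, 0], "turn": [0, 0, 0]}, {"slide": [-0.09, -0.004, 0], "turn": [0, 0, 0]}, {"slide": [-0.09, -0.004, 0], "turn": [0, 0, 0]}, {"slide": [0, 0, 0], "turn": [0, 0, 0]}])

```text
t: 6.6
tool_pos: [0.4511, 0.1808, 0.3851]
orientation: [-2.284, 1.698, -0.301]
force: [0.8, -0.3, -1.5]
opening: 0.0558
```

```bash
python3 - <<'E'
from h import *
from plant import robot
t,M=plate_target([.06,0,.12]); print(t); shot(robot,"wrist","w4"); shot(robot,"side","s4");go(robot,t,M); print(robot.read_state()["force"])
E
```

```text
[0.44212288 0.28219598 0.34377388]
slide if first [-0.2595 -0.0124  0.1134] turn [ 0.0002 -0.0039  0.01  ] slide after turn [-0.2593 -0.0111  0.1139] t 6.7
[-0.16907047 -0.32744101 -2.25602475]
```

View pics/w4.png

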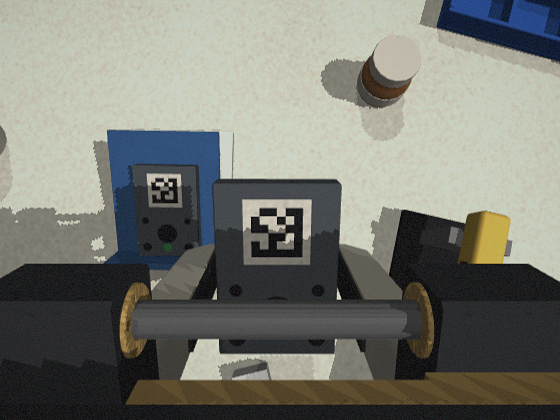

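View pics/s4.png

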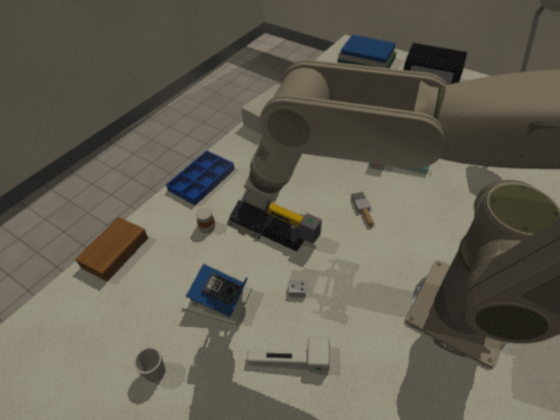

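```bash
python3 - <<'E'
import cv2
im=cv2.imread("pics/w4.png")[120:275,85:245]
cv2.imwrite("pics/w4c.png",cv2.resize(im,None,fx=5,fy=5,interpolation=cv2.INTER_CUBIC)[:600*2])
im=cv2.imread("pics/w4.png")[120:270,90:240]
cv2.imwrite("pics/w4c.png",cv2.resize(im,None,fx=4,fy=4,interpolation=cv2.INTER_CUBIC))
E
```

```text
(no output)
```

View pics/w4c.png

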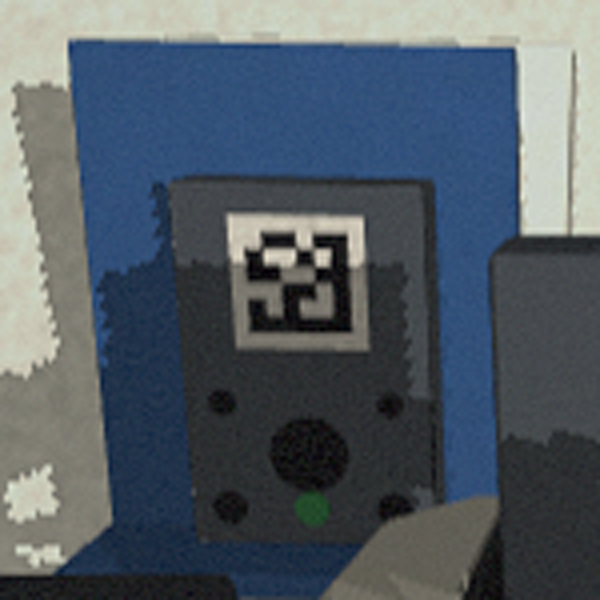

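```bash
python3 - <<'E'
from h import *
from plant import robot
z=np.load("pics/w4.npz");K,T=z["K"],z["T"]
uv=cr([[70,40],[516,47],[112,527]],90,120,4)
b=np.array([[114,50,0],[114,-50,0],[0,50,0]])/1e3
x,r=fitpose(K,T,uv,b,tilt,[.4883,.2958,.2865],.034); print("rack",x.round(4),r.round(2).tolist())
uv=cr([[228,213],[364,216],[368,352],[236,350],[175,182],[195,541],[424,186]],90,120,4)
b=np.array([[77,15,14.5],[77,-15,14.5],[47,-15,14.5],[47,15,14.5],[84,28,14],[0,28,14],[84,-28,14]])/1e3
x2,r=fitpose(K,T,uv,b,tilt,[.4883,.2958,.2865],.034); print("done",x2.round(4),r.round(2).tolist())
Rs,o=shelf(x); print("done in rack",Rs.inv().apply(np.array([x2[0]-x[0],x2[1]-x[1],0])))
E
```

```text
rack [0.4862 0.2977 0.2749] [[-0.49, 0.35], [0.08, 0.44], [0.45, -0.84]]
done [0.4877 0.2954 0.2642] [[0.3, 0.33], [0.42, 0.5], [0.67, -0.3], [0.31, -0.7], [-1.57, -0.36], [-0.23, 0.14], [0.12, 0.37]]
done in rack [ 0.00075743 -0.00262879 -0.00027648]
```

```bash
sed -i 's/.4883,.2958,.2865/.487,.2963,.275/' h.py; python3 - <<'E'
from h import *
from plant import robot
t,M=plate_target([.052,-.001,.06]); print(t); go(robot,t,M)
E
```

```text
[0.45350923 0.28581159 0.28466833]
slide if first [-0.2605  0.0102  0.2625] turn [0.0001 0.0039 0.0316] slide after turn [-0.2609  0.0144  0.262 ] t 6.7
```

Call:
arm_command(motion=[{"slide": [-0.085, 0.004, 0], "turn": [0, 0.002, 0.0316]}, {"slide": [-0.085, 0.005, 0.0], "turn": [0, 0, 0]}, {"slide": [-0.07, 0.005, 0.03], "turn": [0, 0, 0]}, {"slide": [-0.02, 0, 0.06], "turn": [0, 0, 0]}, {"slide": [0, 0, 0.06], "turn": [0, 0, 0]}])

```text
t: 7.12
tool_pos: [0.4402, 0.2807, 0.328]
orientation: [-2.264, 1.719, -0.306]
force: [0.5, 0.4, -1.3]
opening: 0.0557
```

Call:
arm_command(motion=[{"slide": [0, 0, 0.06], "turn": [0, 0, 0]}, {"slide": [0, 0, 0.05], "turn": [0, 0, 0]}, {"slide": [0, 0, 0], "turn": [0, 0, 0]}, {"slide": [0, 0, 0], "turn": [0, 0, 0]}, {"slide": [0, 0, 0], "turn": [0, 0, 0]}])

```text
t: 7.53
tool_pos: [0.4552, 0.2832, 0.2878]
orientation: [-2.263, 1.723, -0.306]
force: [0.7, 0.1, -1.9]
opening: 0.0558
```

```bash
python3 - <<'E'
from h import *
from plant import robot
t,M=plate_target([.052,-.001,.06]); shot(robot,"wrist","w5"); c=shot(robot,"side","s5");go(robot,t,M); print(robot.read_state()["force"])
im=c["pixels"][240:340,160:280]
cv2.imwrite("pics/s5c.png",cv2.resize(im,None,fx=6,fy=6,interpolation=cv2.INTER_CUBIC))
E
```

```text
slide if first [-0.006   0.0066  0.0091] turn [-0.0111 -0.0001 -0.0098] slide after turn [-0.006   0.0065  0.0092] t 7.63
[ 0.02973018 -1.15849059 -1.74647236]
```

View pics/w5.png

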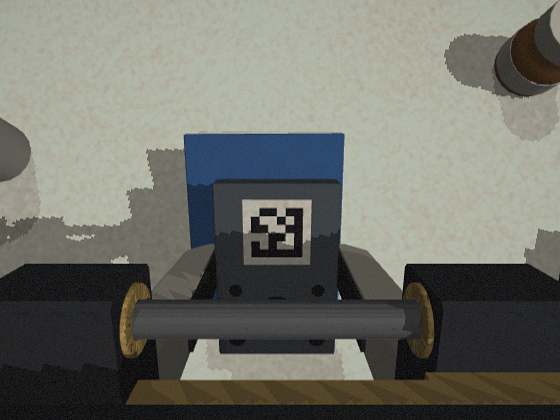

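View pics/s5c.png

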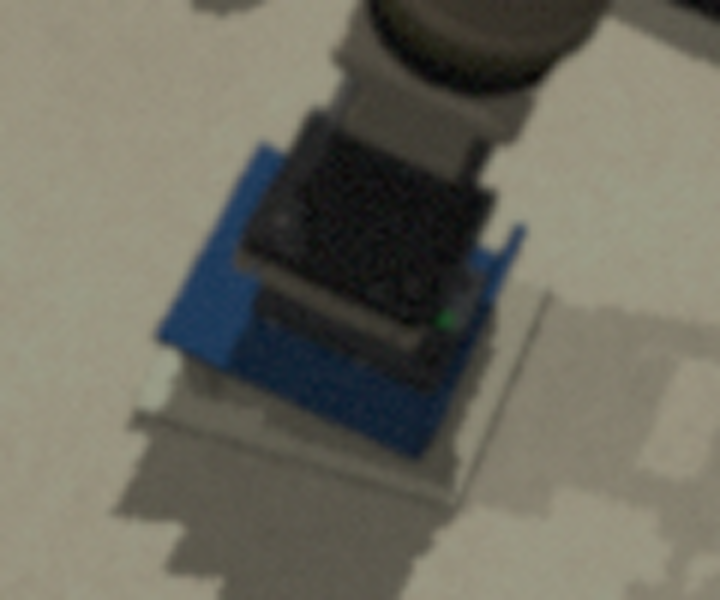

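```bash
python3 - <<'E'
from h import *
from plant import robot
im=cv2.imread("pics/w5.png")[120:190,170:360]
cv2.imwrite("pics/w5c.png",cv2.resize(im,None,fx=4,fy=4,interpolation=cv2.INTER_CUBIC))
E
```

```text
(no output)
```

View pics/w5c.png

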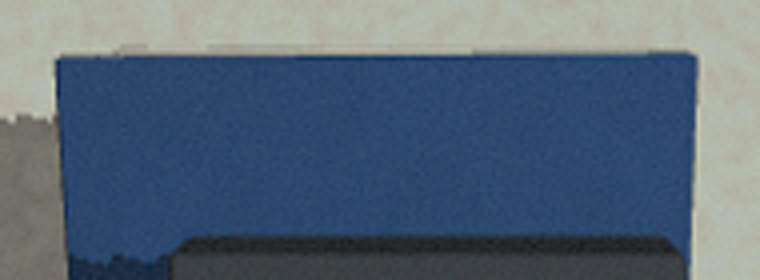

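```bash
python3 - <<'E'
from h import *
from plant import robot
z=np.load("pics/w5.npz");K,T=z["K"],z["T"]
uv=cr([[57,60],[695,54]],170,120,4)
b=np.array([[114,50,0],[114,-50,0]])/1e3
x,r=fitpose(K,T,uv,b,tilt,[.487,.2963,.275],.034); print("rack",x.round(4),r.round(2).tolist())
t,M=plate_target([.050,-.001,.024]); go(robot,t,M)
E
```

```text
rack [0.4861 0.2981 0.2784] [[-1.07, -0.02], [1.07, -0.03]]
slide if first [-0.006   0.0121  0.0991] turn [-0.0111 -0.0001 -0.0098] slide after turn [-0.006   0.0115  0.0992] t 7.63
```

Call:
arm_command(motion=[{"slide": [-0.004, 0.006, 0.03], "turn": [-0.011, 0, -0.01]}, {"slide": [-0.004, 0.005, 0.03], "turn": [0, 0, 0]}, {"slide": [0, 0, 0.02], "turn": [0, 0, 0]}, {"slide": [0, 0, 0.015], "turn": [0, 0, 0]}, {"slide": [0, 0, 0], "turn": [0, 0, 0]}])

```text
t: 8.05
tool_pos: [0.4617, 0.2893, 0.2476]
orientation: [-2.276, 1.72, -0.3]
force: [-0.9, 0.1, -2.9]
opening: 0.0557
```

Call:
arm_command(motion=[{"slide": [0, 0, 0], "turn": [0, 0, 0]}, {"slide": [0, 0, 0], "turn": [0, 0, 0]}, {"slide": [0, 0, 0], "turn": [0, 0, 0]}, {"slide": [0, 0, 0], "turn": [0, 0, 0]}, {"slide": [0, 0, 0], "turn": [0, 0, 0]}])

```text
t: 8.47
tool_pos: [0.4625, 0.2897, 0.2506]
orientation: [-2.272, 1.718, -0.303]
force: [-1.0, -0.3, -2.8]
opening: 0.0555
```

```bash
python3 - <<'E'
from h import *
from plant import robot
t,M=plate_target([.050,-.001,.014]); c=shot(robot,"side","s6");go(robot,t,M); print(robot.read_state()["force"])
im=c["pixels"][240:340,160:280]
cv2.imwrite("pics/s6c.png",cv2.resize(im,None,fx=6,fy=6,interpolation=cv2.INTER_CUBIC))
E
```

```text
slide if first [ 0.0033 -0.0016  0.0266] turn [ 0.0032 -0.      0.0021] slide after turn [ 0.0033 -0.0016  0.0266] t 8.52
[-0.05792837 -0.50608983 -2.03899558]
```

View pics/s6c.png

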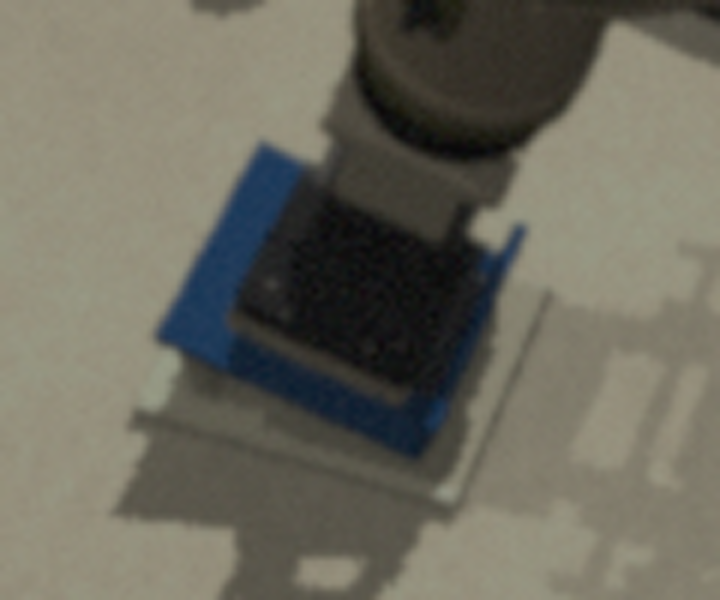

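Call:
arm_command(motion=[{"slide": [0, 0, 0.007], "turn": [0, 0, 0]}, {"slide": [0, 0, 0.006], "turn": [0, 0, 0]}, {"slide": [0, 0, 0.005], "turn": [0, 0, 0]}, {"slide": [0, 0, 0], "turn": [0, 0, 0]}, {"slide": [0, 0, 0], "turn": [0, 0, 0]}])

```text
t: 8.93
tool_pos: [0.4646, 0.2902, 0.2429]
orientation: [-2.273, 1.719, -0.302]
force: [-0.3, -0.2, -2.4]
opening: 0.0558
```

Call:
arm_command(motion=[{"slide": [0, 0, 0.0025], "turn": [0, 0, 0]}, {"slide": [0, 0, 0], "turn": [0, 0, 0]}, {"slide": [0, 0, 0], "turn": [0, 0, 0]}, {"slide": [0, 0, 0], "turn": [0, 0, 0]}, {"slide": [0, 0, 0], "turn": [0, 0, 0]}])

```text
t: 9.35
tool_pos: [0.465, 0.2904, 0.2424]
orientation: [-2.273, 1.718, -0.302]
force: [-0.0, 0.4, -0.8]
opening: 0.0556
```

```bash
python3 - <<'E'
from h import *
from plant import robot
t,M=plate_target([.050,-.001,.014]); go(robot,t,M); print(robot.read_state()["force"])
E
```

```text
slide if first [ 0.0032 -0.0022  0.0053] turn [ 0.0045 -0.0002  0.0023] slide after turn [ 0.0032 -0.0022  0.0053] t 9.35
[-0.01926848  0.36087583 -0.84024803]
```

Call:
arm_command(motion=[{"slide": [0, 0.005, 0], "turn": [0, 0, 0]}, {"slide": [0, 0.005, 0], "turn": [0, 0, 0]}, {"slide": [0, 0.0025, 0], "turn": [0, 0, 0]}, {"slide": [0, 0, 0], "turn": [0, 0, 0]}, {"slide": [0, 0, 0], "turn": [0, 0, 0]}])

```text
t: 9.77
tool_pos: [0.4604, 0.2891, 0.2406]
orientation: [-2.273, 1.718, -0.302]
force: [-0.4, -0.1, -2.7]
opening: 0.0556
```

Call:
arm_command(motion=[{"slide": [0, 0.0025, 0.001], "turn": [0, 0, 0]}, {"slide": [0, 0, 0], "turn": [0, 0, 0]}, {"slide": [0, 0, 0], "turn": [0, 0, 0]}, {"slide": [0, 0, 0], "turn": [0, 0, 0]}, {"slide": [0, 0, 0], "turn": [0, 0, 0]}])

```text
t: 10.18
tool_pos: [0.4598, 0.2889, 0.2401]
orientation: [-2.272, 1.718, -0.303]
force: [1.8, 0.0, -1.2]
opening: 0.0554
```

```bash
python3 - <<'E'
from h import *
from plant import robot
t,M=plate_target([.042,-.001,.014]); go(robot,t,M); print(robot.read_state()["force"])
E
```

```text
slide if first [0.0032 0.0031 0.0044] turn [ 0.0039 -0.0002  0.0022] slide after turn [0.0032 0.0031 0.0044] t 10.18
[ 1.83043985  0.04878042 -1.20766256]
```

Call:
arm_command(motion=[{"slide": [0, 0.0025, 0], "turn": [0, 0, 0]}, {"slide": [0, 0, 0], "turn": [0, 0, 0]}, {"slide": [0, 0, 0], "turn": [0, 0, 0]}, {"slide": [0, 0, 0], "turn": [0, 0, 0]}, {"slide": [0, 0, 0], "turn": [0, 0, 0]}])

```text
t: 10.6
tool_pos: [0.4594, 0.2888, 0.2403]
orientation: [-2.271, 1.717, -0.304]
force: [4.7, 1.3, -2.4]
opening: 0.0557
```

```bash
python3 - <<'E'
from h import *
from plant import robot
t,M=plate_target([.042,-.001,.014]); go(robot,t,M); print(robot.read_state()["force"])
for n in("side","top"): shot(robot,n,n+"7")
a=cv2.imread("pics/side7.png")[240:340,160:280]; b=cv2.imread("pics/top7.png")[182:242,150:222]
cv2.imwrite("pics/s7c.png",cv2.resize(a,None,fx=6,fy=6,interpolation=cv2.INTER_CUBIC)); cv2.imwrite("pics/t7c.png",cv2.resize(b,None,fx=9,fy=9,interpolation=cv2.INTER_CUBIC))
print(robot.read_state()["force"])
E
```

```text
slide if first [0.0031 0.0022 0.0052] turn [0.0003 0.0001 0.0021] slide after turn [0.0031 0.0022 0.0052] t 10.6
[ 4.72876204  1.28775479 -2.4164028 ]
[ 5.00663828  0.92355524 -1.91506079]
```

View pics/s7c.png

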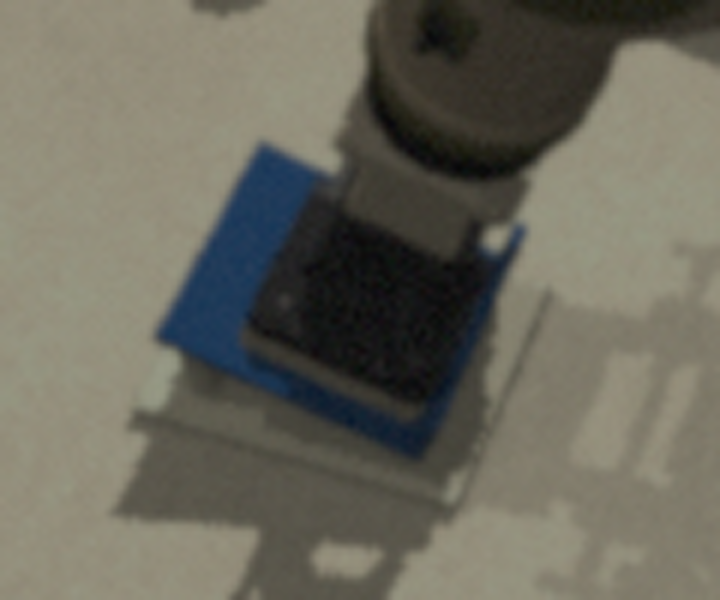

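Call:
arm_command(motion=[{"slide": [0, -0.001, 0.0025], "turn": [0, 0, 0]}, {"slide": [0, 0, 0], "turn": [0, 0, 0]}, {"slide": [0, 0, 0], "turn": [0, 0, 0]}, {"slide": [0, 0, 0], "turn": [0, 0, 0]}, {"slide": [0, 0, 0], "turn": [0, 0, 0]}])

```text
t: 11.12
tool_pos: [0.4599, 0.289, 0.2393]
orientation: [-2.272, 1.717, -0.303]
force: [5.3, 0.1, 1.6]
opening: 0.0558
```

Call:
arm_command(motion=[{"slide": [0, 0, 0.002], "turn": [0, 0, 0]}, {"slide": [0, 0, 0], "turn": [0, 0, 0]}, {"slide": [0, 0, 0], "turn": [0, 0, 0]}, {"slide": [0, 0, 0], "turn": [0, 0, 0]}, {"slide": [0, 0, 0], "turn": [0, 0, 0]}])

```text
t: 11.53
tool_pos: [0.46, 0.289, 0.2393]
orientation: [-2.272, 1.718, -0.303]
force: [-4.3, -2.2, 11.7]
opening: 0.0558
```

```bash
python3 - <<'E'
from h import *
from plant import robot
t,M=plate_target([.042,-.001,.014]); go(robot,t,M); s=robot.read_state(); print(s["force"],R.from_rotvec(s["orientation"]).inv().apply(s["force"]))
E
```

```text
slide if first [0.0033 0.0028 0.0024] turn [ 0.0028 -0.0003  0.0021] slide after turn [0.0033 0.0028 0.0024] t 11.53
[-4.30582641 -2.24518817 11.65921398] [  0.9928631    0.48603942 -12.58158457]
```

Call:
arm_command(motion=[{"slide": [0, 0, -0.001], "turn": [0, 0, 0]}, {"slide": [0, 0, 0], "turn": [0, 0, 0]}, {"slide": [0, 0, 0], "turn": [0, 0, 0]}, {"slide": [0, 0, 0], "turn": [0, 0, 0]}, {"slide": [0, 0, 0], "turn": [0, 0, 0]}])

```text
t: 11.95
tool_pos: [0.46, 0.289, 0.2393]
orientation: [-2.272, 1.718, -0.303]
force: [-0.1, -1.5, 8.1]
opening: 0.0554
```

Call:
arm_command(motion=[{"slide": [0, 0, 0], "turn": [0, 0, 0]}, {"slide": [0, 0, 0], "turn": [0, 0, 0]}, {"slide": [0, 0, 0], "turn": [0, 0, 0]}, {"slide": [0, 0, 0], "turn": [0, 0, 0]}, {"slide": [0, 0, 0], "turn": [0, 0, 0]}], gripper=100)

```text
t: 12.37
tool_pos: [0.4592, 0.2887, 0.2378]
orientation: [-2.274, 1.719, -0.302]
force: [-0.6, -0.6, -0.2]
opening: 0.0843
```

Call:
arm_command(motion=[{"slide": [0, 0, 0], "turn": [0, 0, 0]}, {"slide": [0, 0, 0], "turn": [0, 0, 0]}, {"slide": [0, 0, 0], "turn": [0, 0, 0]}, {"slide": [0, 0, 0], "turn": [0, 0, 0]}, {"slide": [0, 0, 0], "turn": [0, 0, 0]}])

```text
t: 12.78
tool_pos: [0.4596, 0.2888, 0.2384]
orientation: [-2.273, 1.718, -0.302]
force: [0.9, -0.6, 0.3]
opening: 0.0933
```

Call:
arm_command(motion=[{"slide": [0, 0, -0.02], "turn": [0, 0, 0]}, {"slide": [0, 0, -0.05], "turn": [0, 0, 0]}, {"slide": [0, 0, -0.08], "turn": [0, 0, 0]}, {"slide": [0, 0, -0.08], "turn": [0, 0, 0]}, {"slide": [0, 0, -0.08], "turn": [0, 0, 0]}])

```text
t: 13.2
tool_pos: [0.4181, 0.277, 0.3565]
orientation: [-2.273, 1.719, -0.302]
force: [0.5, 1.0, 0.7]
opening: 0.0931
```

Call:
arm_command(motion=[{"slide": [0, 0.05, -0.08], "turn": [0, 0, 0]}, {"slide": [0, 0.05, -0.05], "turn": [0, 0, 0]}, {"slide": [0, 0.05, 0], "turn": [0, 0, 0]}, {"slide": [0, 0, 0], "turn": [0, 0, 0]}, {"slide": [0, 0, 0], "turn": [0, 0, 0]}])

```text
t: 13.62
tool_pos: [0.3471, 0.2572, 0.3839]
orientation: [-2.272, 1.716, -0.303]
force: [-0.2, 0.3, -0.3]
opening: 0.0933
```

```bash
python3 - <<'E'
from h import *
from plant import robot
for n in("side","wrist"): shot(robot,n,n+"8")
print(robot.read_state()["tool_pos"])
E
```

```text
[0.3480233  0.25731484 0.38362944]
```

View pics/wrist8.png

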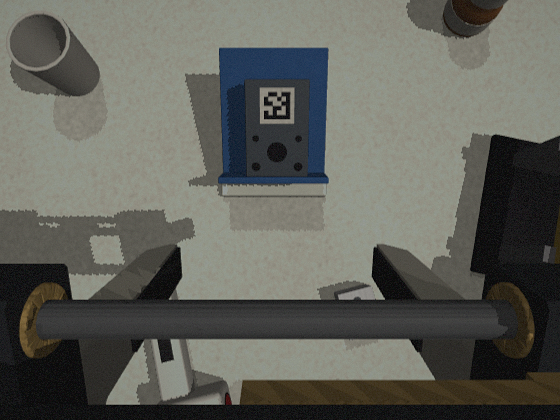

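Wrist view: the plate lies on the stack with its label at (277,105), low edge against the backstop at about row 177, and square to the shelf. I'll measure it more closely.

```bash
python3 - <<'E'
from h import *
im=cv2.imread("pics/wrist8.png")[40:200,210:335]
cv2.imwrite("pics/w8c.png",cv2.resize(im,None,fx=5,fy=5,interpolation=cv2.INTER_CUBIC)[:800])
im=cv2.imread("pics/wrist8.png")[42:162+40,212:335]
cv2.imwrite("pics/w8c.png",cv2.resize(im[:150],None,fx=4,fy=4,interpolation=cv2.INTER_CUBIC))
E
```

```text
(no output)
```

View pics/w8c.png

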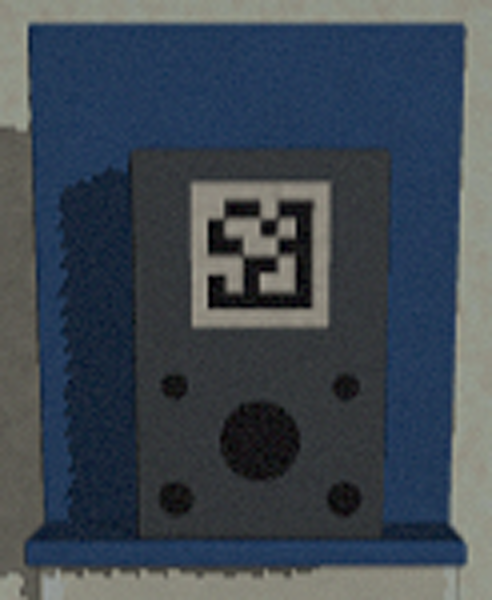

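```bash
python3 - <<'E'
from h import *
z=np.load("pics/wrist8.npz");K,T=z["K"],z["T"]
uv=cr([[30,25],[464,27]],212,42,4)
# backstop outer/top corners
uv2=cr([[192,181],[330,181],[328,328],[191,327],[131,150],[390,152],[383,537],[139,537]],212,42,4)
b=np.array([[114,50,0],[114,-50,0]])/1e3
x,r=fitpose(K,T,uv,b,tilt,[.487,.2963,.275],.034); print("rack",x.round(4),r.round(2).tolist())
b2=np.array([[77,15,28.5],[77,-15,28.5],[47,-15,28.5],[47,15,28.5],[84,28,28],[84,-28,28],[0,-28,28],[0,28,28]])/1e3
x2,r=fitpose(K,T,uv2,b2,tilt,[.487,.2963,.275],.034); print("plate",x2.round(4),r.round(2).tolist())
# plate 3D free fit via PnP
ok,rv,tv=cv2.solvePnP((b2-[.042,0,.014]),uv2,K,None); 
Rw=R.from_matrix(T[:3,:3])*R.from_rotvec(rv.ravel()); pw=T[:3,:3]@tv.ravel()+T[:3,3]
Rs,o=shelf(x); print("pnp in shelf",Rs.inv().apply(pw-o).round(4),(Rs.inv()*Rw).as_rotvec().round(3))
print("label world",pw+Rw.apply([.02,0,.0145]), Rw.as_matrix()[:,2])
Rs,o=shelf((.487,.2963,.275)); print("nom label",o+Rs.apply([.062,-.001,.0285]), Rs.as_matrix()[:,2])
E
```

```text
rack [0.4855 0.2984 0.2713] [[-0.7, -0.02], [0.7, -0.01]]
plate [0.4873 0.2953 0.275 ] [[-0.3, 0.46], [0.11, 0.49], [0.17, -0.36], [0.31, -0.14], [-0.3, -0.37], [0.37, -0.8], [0.0, 0.38], [-0.39, 0.34]]
pnp in shelf [ 0.0428 -0.0032  0.0118] [0.016 0.008 0.003]
label world [0.5346403  0.30859993 0.08011372] [-0.31862389 -0.10471183  0.94207975]
nom label [0.53391887 0.30849905 0.08203179] [-0.33001349 -0.09311285  0.93937271]
```

```bash
python3 - <<'E'
from h import *
from plant import robot
go(robot,[.45,.025,.404],downM(.055-np.pi/2))
E
```

```text
slide if first [ 0.6283 -0.099  -0.0179] turn [-0.6936  0.076   0.4379] slide after turn [ 0.5939 -0.2226 -0.0509] t 13.72
```

Call:
arm_command(motion=[{"slide": [0, 0, 0], "turn": [-0.1387, 0.0152, 0.0876]}, {"slide": [0, 0, 0], "turn": [-0.1387, 0.0152, 0.0876]}, {"slide": [0, 0, 0], "turn": [-0.1387, 0.0152, 0.0876]}, {"slide": [0, 0, 0], "turn": [-0.1387, 0.0152, 0.0876]}, {"slide": [0, 0, 0], "turn": [-0.1387, 0.0152, 0.0876]}])

```text
t: 14.13
tool_pos: [0.3486, 0.2574, 0.3831]
orientation: [2.276, -2.16, -0.004]
force: [0.6, 0.2, 0.7]
opening: 0.0929
```

Call:
arm_command(motion=[{"slide": [0.085, -0.032, -0.0075], "turn": [0, 0, 0]}, {"slide": [0.085, -0.032, -0.0075], "turn": [0, 0, 0]}, {"slide": [0.085, -0.032, -0.0075], "turn": [0, 0, 0]}, {"slide": [0.085, -0.032, -0.0075], "turn": [0, 0, 0]}, {"slide": [0.085, -0.032, -0.0075], "turn": [0, 0, 0]}])

```text
t: 14.55
tool_pos: [0.4221, 0.0891, 0.3982]
orientation: [2.281, -2.159, -0.001]
force: [0.3, -0.3, -0.5]
opening: 0.0929
```

Call:
arm_command(motion=[{"slide": [0.085, -0.032, -0.0075], "turn": [0, 0, 0]}, {"slide": [0.085, -0.032, -0.0075], "turn": [0, 0, 0]}, {"slide": [0, 0, 0], "turn": [0, 0, 0]}, {"slide": [0, 0, 0], "turn": [0, 0, 0]}, {"slide": [0, 0, 0], "turn": [0, 0, 0]}])

```text
t: 14.97
tool_pos: [0.4506, 0.0243, 0.4037]
orientation: [2.279, -2.161, -0.003]
force: [0.1, -0.6, 0.2]
opening: 0.0931
```

```bash
python3 - <<'E'
from h import *
from plant import robot
shot(robot,"wrist","w9"); shot(robot,"side","s9")
go(robot,[.45,.025,.404],downM(.055-np.pi/2))
im=cv2.imread("pics/w9.png")
cv2.imwrite("pics/w9c.png",cv2.resize(im[0:290,120:420],None,fx=2,fy=2,interpolation=cv2.INTER_CUBIC))
E
```

```text
slide if first [ 0.0007  0.0004 -0.0002] turn [0.003  0.0006 0.0018] slide after turn [ 0.0007  0.0004 -0.0002] t 15.07
```

View pics/w9c.png

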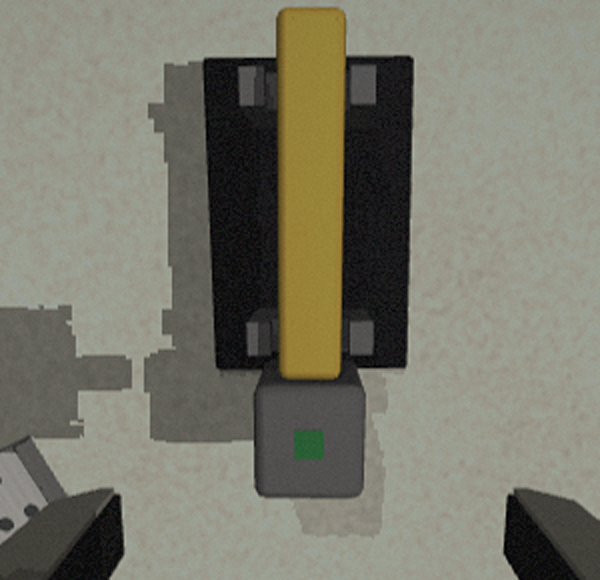

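View pics/s9.png

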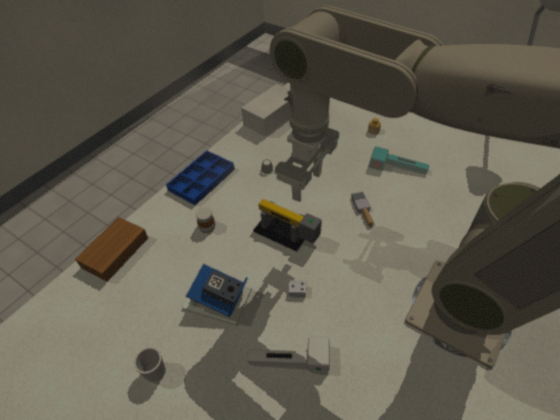

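```bash
python3 - <<'E'
from h import *
from plant import robot
z=np.load("pics/w9.npz");K,T=z["K"],z["T"]
I=R.identity()
uv=cr([[277,10],[346,10],[257,494],[363,494],[309,444]],120,0,2)
b=np.array([[75,13,28],[75,-13,28],[-115,23,36],[-115,-23,36],[-90,0,36]])/1e3
x,r=fitpose(K,T,uv,b,I,[.527,.029,.05],.06); print("reader",x.round(4),r.round(2).tolist())
uv=cr([[205,58],[413,57],[407,367],[217,367]],120,0,2)
b=np.array([[75,50,8],[75,-50,8],[-75,-50,8],[-75,50,8]])/1e3
d,r=fitpose(K,T,uv,b,I,[.527,.029,.05],0); print("dock",d.round(4),r.round(2).tolist())
g=np.array([d[0],d[1]])+.005*np.array([1,.05]); print(g)
E
```

```text
reader [0.525  0.0283 0.048 ] [[-0.58, -3.16], [0.52, -2.98], [-1.17, 3.91], [0.81, 4.14], [0.42, 0.28]]
dock [0.5255 0.0286 0.0595] [[-0.9, -0.88], [1.19, -1.19], [0.27, 0.99], [-0.58, 1.66]]
[0.53051506 0.02889887]
```

```bash
python3 - <<'E'
from h import *
from plant import robot
go(robot,[.531,.0287,.241],downM(.05-np.pi/2))
E
```

```text
slide if first [ 0.0029 -0.2029  0.407 ] turn [0.003  0.0006 0.0118] slide after turn [ 0.0016 -0.2023  0.4073] t 15.07
```

Call:
arm_command(motion=[{"slide": [0.001, -0.068, 0], "turn": [0.003, 0, 0.012]}, {"slide": [0.001, -0.068, 0], "turn": [0, 0, 0]}, {"slide": [0, -0.066, 0], "turn": [0, 0, 0]}, {"slide": [0, 0, 0.08], "turn": [0, 0, 0]}, {"slide": [0, 0, 0.08], "turn": [0, 0, 0]}])

```text
t: 15.48
tool_pos: [0.5328, 0.0294, 0.3418]
orientation: [-2.275, 2.161, -0.007]
force: [-0.2, 0.1, -0.7]
opening: 0.0932
```

Call:
arm_command(motion=[{"slide": [0, 0, 0.06], "turn": [0, 0, 0]}, {"slide": [0, 0, 0.0], "turn": [0, 0, 0]}, {"slide": [0, 0, 0], "turn": [0, 0, 0]}, {"slide": [0, 0, 0], "turn": [0, 0, 0]}, {"slide": [0, 0, 0], "turn": [0, 0, 0]}])

```text
t: 15.9
tool_pos: [0.5318, 0.0283, 0.3192]
orientation: [-2.274, 2.163, -0.006]
force: [-0.3, 0.7, 0.4]
opening: 0.0933
```

```bash
python3 - <<'E'
from h import *
from plant import robot
shot(robot,"wrist","w10")
go(robot,[.531,.0287,.241],downM(.05-np.pi/2))
E
```

```text
slide if first [-0.0016  0.0029  0.1953] turn [-0.0102 -0.001  -0.0012] slide after turn [-0.0015  0.0019  0.1953] t 15.95
```

View pics/w10.png

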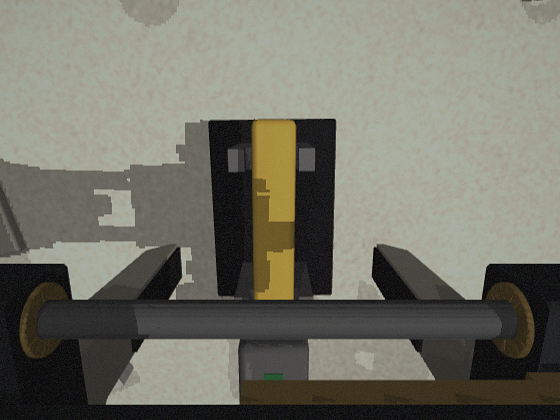

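The yellow bar is centred between the fingers (u about 275) and the far saddle shows at row 158. I'll go down and grip.

Call:
arm_command(motion=[{"slide": [-0.001, 0.002, 0.06], "turn": [-0.01, 0, 0]}, {"slide": [0, 0, 0.06], "turn": [0, 0, 0]}, {"slide": [0, 0, 0.05], "turn": [0, 0, 0]}, {"slide": [0, 0, 0.025], "turn": [0, 0, 0]}, {"slide": [0, 0, 0], "turn": [0, 0, 0]}])

```text
t: 16.37
tool_pos: [0.5293, 0.0282, 0.2371]
orientation: [2.272, -2.163, -0.007]
force: [0.2, 0.0, -0.3]
opening: 0.0929
```

Call:
arm_command(motion=[{"slide": [0, 0, 0], "turn": [0, 0, 0]}, {"slide": [0, 0, 0.0], "turn": [0, 0, 0]}, {"slide": [0, 0, 0], "turn": [0, 0, 0]}, {"slide": [0, 0, 0], "turn": [0, 0, 0]}, {"slide": [0, 0, 0], "turn": [0, 0, 0]}])

```text
t: 16.78
tool_pos: [0.5304, 0.0281, 0.2395]
orientation: [2.274, -2.165, -0.002]
force: [-0.2, -0.0, -0.8]
opening: 0.0928
```

```bash
python3 - <<'E'
from h import *
from plant import robot
c=shot(robot,"side","s10")
go(robot,[.531,.0287,.241],downM(.05-np.pi/2)); print(robot.read_state()["tool_pos"])
cv2.imwrite("pics/s10c.png",cv2.resize(c["pixels"][170:270,220:350],None,fx=6,fy=6,interpolation=cv2.INTER_CUBIC))
E
```

```text
slide if first [-0.0014 -0.0018 -0.0043] turn [ 0.0054 -0.0006 -0.0023] slide after turn [-0.0014 -0.0019 -0.0043] t 16.83
[0.53028808 0.02811118 0.23927743]
```

View pics/s10c.png

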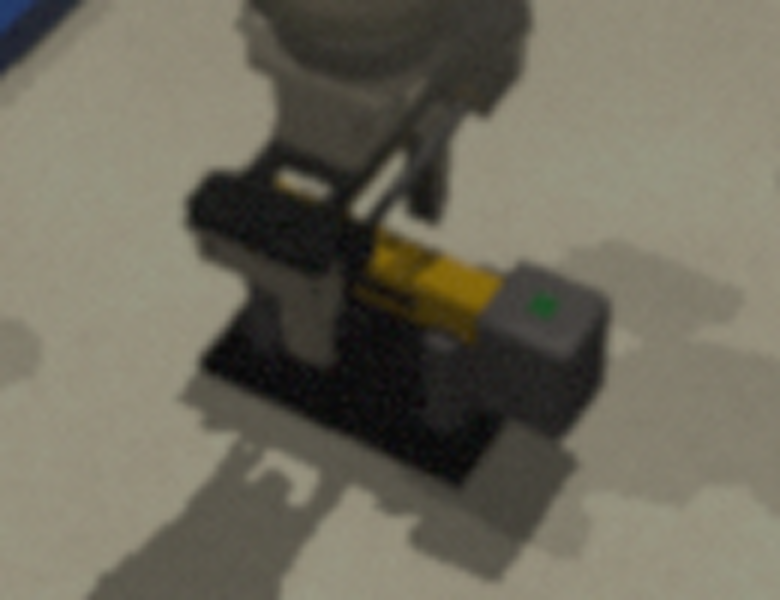

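Call:
arm_command(motion=[{"slide": [0, 0, -0.003], "turn": [0, 0, 0]}, {"slide": [0, 0, 0.0], "turn": [0, 0, 0]}, {"slide": [0, 0, 0], "turn": [0, 0, 0]}, {"slide": [0, 0, 0], "turn": [0, 0, 0]}, {"slide": [0, 0, 0], "turn": [0, 0, 0]}], gripper=0, grip_force=40)

```text
t: 17.25
tool_pos: [0.53, 0.0281, 0.2396]
orientation: [2.273, -2.164, -0.004]
force: [0.5, -0.7, -0.5]
opening: 0.0644
```

Call:
arm_command(motion=[{"slide": [0, 0, 0], "turn": [0, 0, 0]}, {"slide": [0, 0, 0.0], "turn": [0, 0, 0]}, {"slide": [0, 0, 0], "turn": [0, 0, 0]}, {"slide": [0, 0, 0], "turn": [0, 0, 0]}, {"slide": [0, 0, 0], "turn": [0, 0, 0]}])

```text
t: 17.67
tool_pos: [0.53, 0.0281, 0.2397]
orientation: [2.273, -2.164, -0.004]
force: [0.7, -0.7, 0.5]
opening: 0.0306
```

Call:
arm_command(motion=[{"slide": [0, 0, 0], "turn": [0, 0, 0]}, {"slide": [0, 0, 0.0], "turn": [0, 0, 0]}, {"slide": [0, 0, 0], "turn": [0, 0, 0]}, {"slide": [0, 0, 0], "turn": [0, 0, 0]}, {"slide": [0, 0, 0], "turn": [0, 0, 0]}])

```text
t: 18.08
tool_pos: [0.53, 0.0282, 0.2397]
orientation: [2.273, -2.164, -0.004]
force: [-0.0, 0.8, 0.3]
opening: 0.0256
```

```bash
python3 - <<'E'
from h import *
from plant import robot
s=robot.read_state(); print(s)
c=shot(robot,"wrist","w11")
print(s["tool_pos"],R.from_rotvec(s["orientation"]).as_matrix().round(4).tolist())
E
```

```text
{'t': 18.0833, 'q': array([-4.32919840e-02,  9.17496612e-02,  1.84312167e+00, -4.33182852e-04,
        1.21067669e+00,  1.47874341e+00]), 'dq': array([-8.36175026e-04,  1.10546194e-03,  1.45054254e-03, -3.71621877e-04,
        2.21528471e-03, -5.67925702e-05]), 'joint_torque': array([-5.29803112e-01, -4.92358661e+01, -4.44535840e+01, -3.09191700e-01,
       -4.42843640e-02,  1.04593404e-02]), 'tool_pos': array([0.52996973, 0.02821258, 0.23967224]), 'orientation': array([ 2.27299499, -2.16444599, -0.0042579 ]), 'force': array([-0.02802484,  0.84421593,  0.27329919]), 'wrist_torque': array([ 0.16994338,  0.02101851, -0.00130248]), 'opening': 0.02559810618105166}
[0.52996973 0.02821258 0.23967224] [[0.0489, -0.9988, -0.004], [-0.9988, -0.0489, -0.0002], [0.0, 0.004, -1.0]]
```

View pics/w11.png

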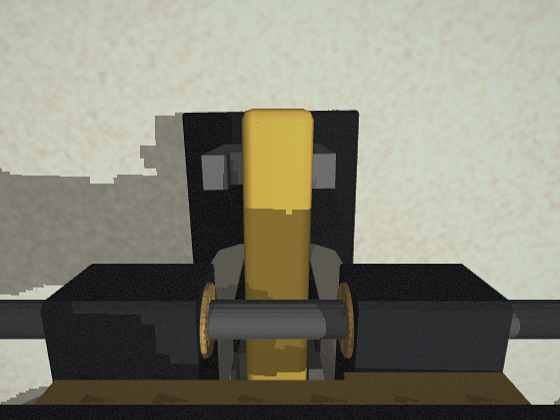

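Call:
arm_command(motion=[{"slide": [0, 0, -0.02], "turn": [0, 0, 0]}, {"slide": [0, 0, -0.05], "turn": [0, 0, 0]}, {"slide": [0, 0, -0.07], "turn": [0, 0, 0]}, {"slide": [0, 0, -0.08], "turn": [0, 0, 0]}, {"slide": [0, 0, -0.08], "turn": [0, 0, 0]}])

```text
t: 18.55
tool_pos: [0.5298, 0.0281, 0.3606]
orientation: [2.272, -2.164, -0.006]
force: [1.4, 0.1, -2.1]
opening: 0.0258
```

Call:
arm_command(motion=[{"slide": [0, 0, -0.08], "turn": [0, 0, 0]}, {"slide": [0, 0, -0.05], "turn": [0, 0, 0]}, {"slide": [0, 0, 0], "turn": [0, 0, 0]}, {"slide": [0, 0, 0], "turn": [0, 0, 0]}, {"slide": [0, 0, 0], "turn": [0, 0, 0]}])

```text
t: 18.97
tool_pos: [0.5302, 0.0281, 0.4099]
orientation: [2.272, -2.163, -0.007]
force: [0.2, -0.0, -4.1]
opening: 0.0256
```

```bash
python3 - <<'E'
from h import *
from plant import robot
Rs,o=shelf(); M=Rs*base; L=np.array([.5343,.3085,.0815])
t=L-M.apply([0,.0945,.2897]); print(t)
go(robot,t,M); print("rv",robot.read_state()["tool_pos"],robot.read_state()["orientation"])
c=shot(robot,"wrist","w12"); c=shot(robot,"side","s12")
E
```

```text
[0.52413027 0.30563063 0.38604012]
slide if first [-0.6937 -0.019   0.0595] turn [ 0.7097 -0.0778 -0.4482] slide after turn [-0.6718 -0.1428  0.1156] t 18.97
rv [0.53020225 0.02813623 0.40990518] [ 2.27154223 -2.1634738  -0.00688506]
```

View pics/w12.png

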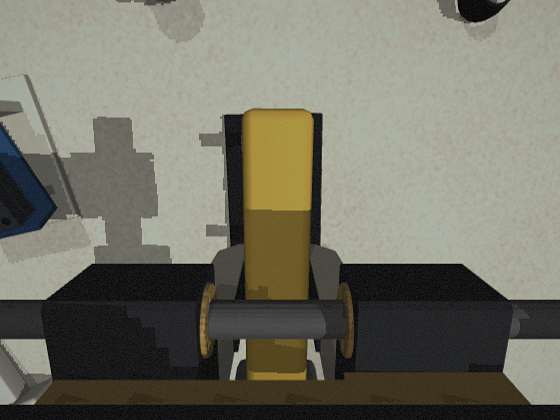

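View pics/s12.png

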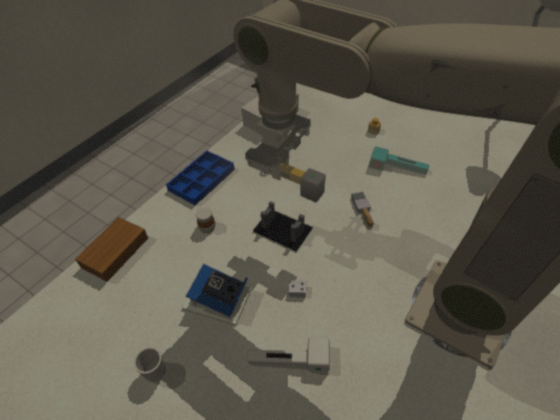

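Call:
arm_command(motion=[{"slide": [0, 0, 0], "turn": [0.142, -0.0156, -0.0896]}, {"slide": [0, 0, 0], "turn": [0.142, -0.0156, -0.0896]}, {"slide": [0, 0, 0], "turn": [0.142, -0.0156, -0.0896]}, {"slide": [0, 0, 0], "turn": [0.142, -0.0156, -0.0896]}, {"slide": [0, 0, 0], "turn": [0.142, -0.0156, -0.0896]}])

```text
t: 19.48
tool_pos: [0.5302, 0.0283, 0.4094]
orientation: [-2.27, 1.714, -0.305]
force: [-0.1, 0.5, -2.7]
opening: 0.0257
```

Call:
arm_command(motion=[{"slide": [-0.06, -0.014, 0], "turn": [0, 0, 0]}, {"slide": [-0.08, -0.017, 0], "turn": [0, 0, 0]}, {"slide": [-0.08, -0.017, 0], "turn": [0, 0, 0]}, {"slide": [-0.08, -0.017, 0], "turn": [0, 0, 0]}, {"slide": [-0.08, -0.017, 0], "turn": [0, 0, 0]}])

```text
t: 19.9
tool_pos: [0.5182, 0.184, 0.4207]
orientation: [-2.271, 1.719, -0.304]
force: [0.1, 0.1, -3.3]
opening: 0.0255
```

Call:
arm_command(motion=[{"slide": [-0.08, -0.017, 0], "turn": [0, 0, 0]}, {"slide": [-0.08, -0.017, 0], "turn": [0, 0, 0]}, {"slide": [-0.07, -0.014, 0], "turn": [0, 0, 0]}, {"slide": [-0.04, -0.01, 0.03], "turn": [0, 0, 0]}, {"slide": [-0.01, 0, 0.03], "turn": [0, 0, 0]}])

```text
t: 20.32
tool_pos: [0.5168, 0.3016, 0.407]
orientation: [-2.271, 1.714, -0.304]
force: [0.1, -0.5, -3.1]
opening: 0.0256
```

```bash
python3 - <<'E'
from h import *
from plant import robot
Rs,o=shelf(); M=Rs*base; L=np.array([.5343,.3085,.0815])
t=L-M.apply([0,.0945,.2897])
c=shot(robot,"side","s13"); shot(robot,"wrist","w13")
go(robot,t,M)
E
```

```text
slide if first [-0.0107 -0.0069  0.048 ] turn [ 0.011  -0.0031  0.0047] slide after turn [-0.0107 -0.0066  0.0481] t 20.42
```

View pics/s13.png

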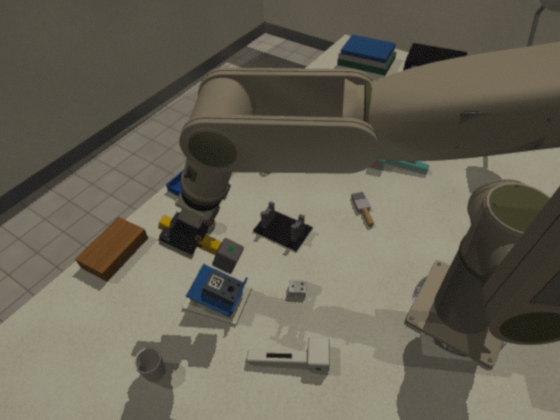

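View pics/w13.png

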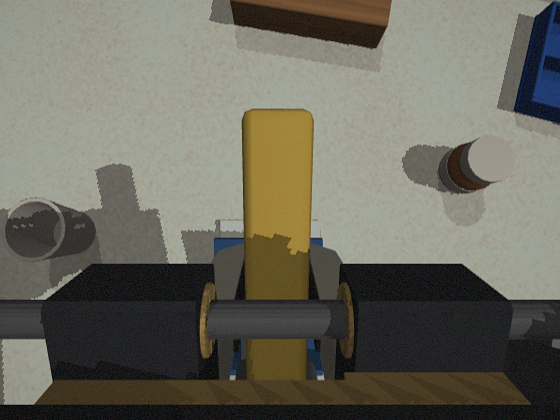

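Call:
arm_command(motion=[{"slide": [-0.006, -0.004, 0.02], "turn": [0.01, -0.003, 0.004]}, {"slide": [-0.005, -0.003, 0.015], "turn": [0, 0, 0]}, {"slide": [0, 0, 0.01], "turn": [0, 0, 0]}, {"slide": [0, 0, 0.003], "turn": [0, 0, 0]}, {"slide": [0, 0, 0], "turn": [0, 0, 0]}])

```text
t: 20.83
tool_pos: [0.5255, 0.3048, 0.3908]
orientation: [-2.263, 1.717, -0.308]
force: [0.2, 0.0, -3.5]
opening: 0.0255
```

Call:
arm_command(motion=[{"slide": [0, 0, 0], "turn": [0, 0, 0]}, {"slide": [0, 0, 0], "turn": [0, 0, 0]}, {"slide": [0, 0, 0], "turn": [0, 0, 0]}, {"slide": [0, 0, 0], "turn": [0, 0, 0]}, {"slide": [0, 0, 0], "turn": [0, 0, 0]}])

```text
t: 21.25
tool_pos: [0.5253, 0.3056, 0.3916]
orientation: [-2.263, 1.715, -0.308]
force: [0.8, 0.5, -2.2]
opening: 0.0255
```

```bash
python3 - <<'E'
from h import *
from plant import robot
Rs,o=shelf(); M=Rs*base; L=np.array([.5343,.3085,.0815])
t=L-M.apply([0,.0945,.2897])
c=shot(robot,"side","s14"); go(robot,t,M)
cv2.imwrite("pics/s14c.png",cv2.resize(c["pixels"][200:330,140:290],None,fx=5,fy=4.6,interpolation=cv2.INTER_CUBIC))
s=robot.read_state(); Rt=R.from_rotvec(s["orientation"]); foc=s["tool_pos"]+Rt.apply([0,.0945,.2897]); print("focus err",foc-L)
K,T=c["intrinsics"],c["T"]
# predicted pixels of head top centre & plate label for check
for n,b in (("headtop",[0,.0945,.1797-.036]),("window",[0,.0945,.2097]),("barend",[0,-.0705,.1797-.028])): print(n,proj(K,T,s["tool_pos"]+Rt.apply(b)))
print("label",proj(K,T,L))
E
```

```text
slide if first [-0.0009  0.0074  0.0119] turn [-0.0156  0.0021 -0.0034] slide after turn [-0.0009  0.0073  0.012 ] t 21.3
focus err [0.00329968 0.00104973 0.00559021]
headtop [[227.32783158 252.40145505]]
window [[221.27044481 265.58128573]]
barend [[158.47578797 221.34677569]]
label [[216.33839129 281.3618765 ]]
```

View pics/s14c.png

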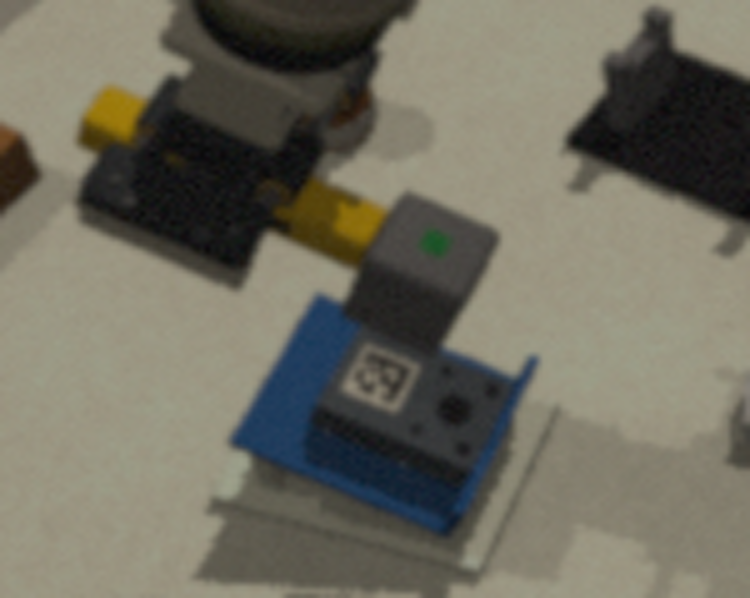

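The green dot on the head is at (227,252.8) against a predicted (227.3,252.4). The label is at (216,282) against a predicted (216.3,281.4), so the model holds. The focus is about 6 mm high, so I'll trim it and hold.

Call:
arm_command(motion=[{"slide": [0, 0.003, 0.006], "turn": [-0.007, 0, 0]}, {"slide": [0, 0.003, 0.005], "turn": [-0.006, 0, 0]}, {"slide": [0, 0, 0], "turn": [0, 0, 0]}, {"slide": [0, 0, 0], "turn": [0, 0, 0]}, {"slide": [0, 0, 0], "turn": [0, 0, 0]}])

```text
t: 21.72
tool_pos: [0.5246, 0.3054, 0.3862]
orientation: [-2.268, 1.719, -0.303]
force: [-0.8, -0.0, -2.5]
opening: 0.0256
```

Call:
arm_command(motion=[{"slide": [0, 0, 0], "turn": [0, 0, 0]}, {"slide": [0, 0, 0], "turn": [0, 0, 0]}, {"slide": [0, 0, 0], "turn": [0, 0, 0]}, {"slide": [0, 0, 0], "turn": [0, 0, 0]}, {"slide": [0, 0, 0], "turn": [0, 0, 0]}])

```text
t: 22.13
tool_pos: [0.5246, 0.3054, 0.3864]
orientation: [-2.267, 1.719, -0.303]
force: [0.6, -0.9, -3.1]
opening: 0.026
```

Call:
arm_command(motion=[{"slide": [0, 0, 0], "turn": [0, 0, 0]}, {"slide": [0, 0, 0], "turn": [0, 0, 0]}, {"slide": [0, 0, 0], "turn": [0, 0, 0]}, {"slide": [0, 0, 0], "turn": [0, 0, 0]}, {"slide": [0, 0, 0], "turn": [0, 0, 0]}])

```text
t: 22.55
tool_pos: [0.5246, 0.3054, 0.3864]
orientation: [-2.267, 1.719, -0.303]
force: [-0.2, -0.2, -2.3]
opening: 0.0263
```

Call:
arm_command(motion=[{"slide": [0, 0, 0], "turn": [0, 0, 0]}, {"slide": [0, 0, 0], "turn": [0, 0, 0]}, {"slide": [0, 0, 0], "turn": [0, 0, 0]}, {"slide": [0, 0, 0], "turn": [0, 0, 0]}, {"slide": [0, 0, 0], "turn": [0, 0, 0]}])

```text
t: 22.97
tool_pos: [0.5246, 0.3054, 0.3864]
orientation: [-2.267, 1.719, -0.303]
force: [0.2, 0.7, -2.6]
opening: 0.0257
```

Call:
arm_command(motion=[{"slide": [0, 0, 0], "turn": [0, 0, 0]}, {"slide": [0, 0, 0], "turn": [0, 0, 0]}, {"slide": [0, 0, 0], "turn": [0, 0, 0]}, {"slide": [0, 0, 0], "turn": [0, 0, 0]}, {"slide": [0, 0, 0], "turn": [0, 0, 0]}])

```text
t: 23.38
tool_pos: [0.5246, 0.3054, 0.3864]
orientation: [-2.267, 1.719, -0.303]
force: [-0.8, -0.6, -2.6]
opening: 0.0255
```

```bash
python3 - <<'E'
from h import *
from plant import robot
L=np.array([.5343,.3085,.0815])
s=robot.read_state(); Rt=R.from_rotvec(s["orientation"]); foc=s["tool_pos"]+Rt.apply([0,.0945,.2897]); print("focus err",foc-L, s["t"], s["dq"].round(4))
c=shot(robot,"side","s15"); K,T=c["intrinsics"],c["T"]; 
cv2.imwrite("pics/s15c.png",cv2.resize(c["pixels"][200:330,140:290],None,fx=5,fy=4.6,interpolation=cv2.INTER_CUBIC))
print("headtop",proj(K,T,s["tool_pos"]+Rt.apply([0,.0945,.1437])))
E
```

```text
focus err [0.00065141 0.0002532  0.00034505] 23.3833 [-0.0013 -0.0006 -0.0001  0.0006 -0.0016 -0.0003]
headtop [[228.36325566 253.89031494]]
```

View pics/s15c.png

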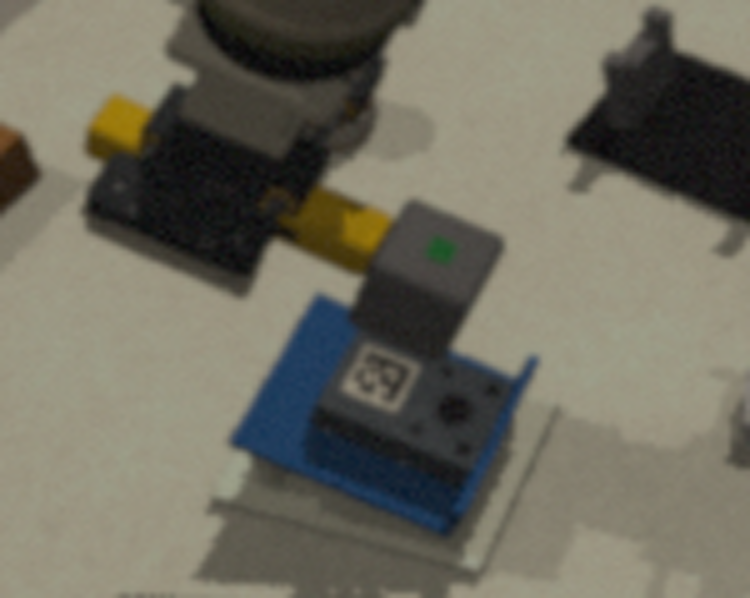

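Call:
arm_command(motion=[{"slide": [0, 0, -0.03], "turn": [0, 0, 0]}, {"slide": [0, 0, -0.06], "turn": [0, 0, 0]}, {"slide": [0.05, 0.01, -0.03], "turn": [0, 0, 0]}, {"slide": [0.08, 0.017, 0], "turn": [0, 0, 0]}, {"slide": [0.08, 0.017, 0], "turn": [0, 0, 0]}])

```text
t: 23.85
tool_pos: [0.5152, 0.2155, 0.4281]
orientation: [-2.267, 1.714, -0.306]
force: [0.6, 0.3, -3.1]
opening: 0.0259
```

Call:
arm_command(motion=[{"slide": [0.08, 0.017, 0], "turn": [0, 0, 0]}, {"slide": [0.08, 0.017, 0], "turn": [0, 0, 0]}, {"slide": [0.08, 0.017, 0], "turn": [0, 0, 0]}, {"slide": [0.08, 0.017, 0], "turn": [0, 0, 0]}, {"slide": [0.08, 0.017, 0], "turn": [0, 0, 0]}])

```text
t: 24.27
tool_pos: [0.5276, 0.0514, 0.4145]
orientation: [-2.267, 1.718, -0.305]
force: [0.5, -0.5, -2.6]
opening: 0.0254
```

```bash
python3 - <<'E'
from h import *
from plant import robot
go(robot,[.530,.0282,.41],R.from_rotvec([2.273,-2.164,-.0043]))
E
```

```text
slide if first [0.0575 0.0133 0.0071] turn [-0.7103  0.0806  0.4452] slide after turn [ 0.0583 -0.0031  0.0113] t 24.27
```

Call:
arm_command(motion=[{"slide": [0, 0, 0], "turn": [-0.142, 0.0161, 0.089]}, {"slide": [0, 0, 0], "turn": [-0.142, 0.0161, 0.089]}, {"slide": [0, 0, 0], "turn": [-0.142, 0.0161, 0.089]}, {"slide": [0, 0, 0], "turn": [-0.142, 0.0161, 0.089]}, {"slide": [0, 0, 0], "turn": [-0.142, 0.0161, 0.089]}])

```text
t: 24.68
tool_pos: [0.528, 0.0527, 0.4149]
orientation: [2.268, -2.166, -0.007]
force: [0.4, 0.4, -2.6]
opening: 0.0256
```

Call:
arm_command(motion=[{"slide": [0.029, -0.002, 0.005], "turn": [0, 0, 0]}, {"slide": [0.029, -0.001, 0.005], "turn": [0, 0, 0]}, {"slide": [0, 0, 0], "turn": [0, 0, 0]}, {"slide": [0, 0, 0], "turn": [0, 0, 0]}, {"slide": [0, 0, 0], "turn": [0, 0, 0]}])

```text
t: 25.1
tool_pos: [0.5301, 0.0293, 0.4096]
orientation: [2.273, -2.165, -0.005]
force: [-0.3, -0.5, -2.5]
opening: 0.0257
```

```bash
python3 - <<'E'
from h import *
from plant import robot
go(robot,[.530,.0282,.41],R.from_rotvec([2.273,-2.164,-.0043]))
E
```

```text
slide if first [ 0.0027  0.0005 -0.0011] turn [-0.0002  0.0012 -0.0014] slide after turn [ 0.0027  0.0005 -0.0011] t 25.1
```

Call:
arm_command(motion=[{"slide": [0.0027, 0, 0.05], "turn": [0, 0, 0]}, {"slide": [0, 0, 0.08], "turn": [0, 0, 0]}, {"slide": [0, 0, 0.08], "turn": [0, 0, 0]}, {"slide": [0, 0, 0.08], "turn": [0, 0, 0]}, {"slide": [0, 0, 0.06], "turn": [0, 0, 0]}])

```text
t: 25.52
tool_pos: [0.5286, 0.0289, 0.2669]
orientation: [2.272, -2.163, -0.008]
force: [-0.1, 0.3, -3.5]
opening: 0.0259
```

Call:
arm_command(motion=[{"slide": [0, 0, 0], "turn": [0, 0, 0]}, {"slide": [0, 0, 0], "turn": [0, 0, 0]}, {"slide": [0, 0, 0], "turn": [0, 0, 0]}, {"slide": [0, 0, 0], "turn": [0, 0, 0]}, {"slide": [0, 0, 0], "turn": [0, 0, 0]}])

```text
t: 25.93
tool_pos: [0.5306, 0.0286, 0.2719]
orientation: [2.274, -2.166, -0.001]
force: [0.4, 0.3, -2.4]
opening: 0.0262
```

```bash
python3 - <<'E'
from h import *
from plant import robot
go(robot,[.530,.0282,.2397],R.from_rotvec([2.273,-2.164,-.0043]))
c=shot(robot,"side","s16"); shot(robot,"wrist","w16")
cv2.imwrite("pics/s16c.png",cv2.resize(c["pixels"][170:270,220:350],None,fx=6,fy=6,interpolation=cv2.INTER_CUBIC))
E
```

```text
slide if first [0.001  0.0015 0.0804] turn [-0.0055  0.     -0.0005] slide after turn [0.001  0.0013 0.0804] t 25.93
```

View pics/s16c.png

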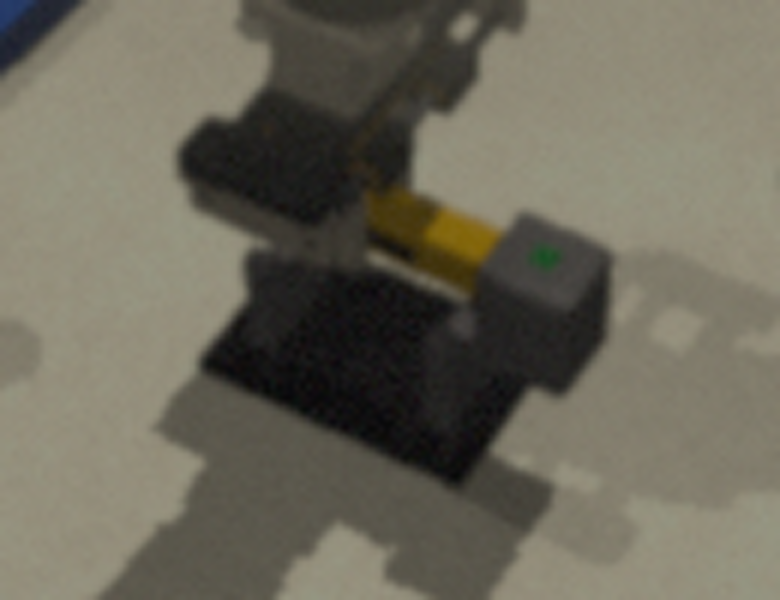

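View pics/w16.png

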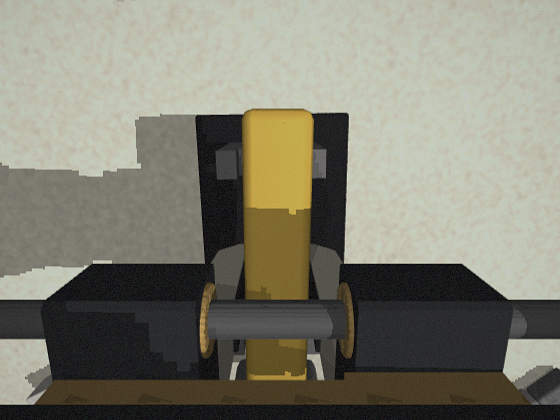

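Call:
arm_command(motion=[{"slide": [0.001, 0.0013, 0.02], "turn": [-0.005, 0, 0]}, {"slide": [0, 0, 0.02], "turn": [0, 0, 0]}, {"slide": [0, 0, 0.015], "turn": [0, 0, 0]}, {"slide": [0, 0, 0.01], "turn": [0, 0, 0]}, {"slide": [0, 0, 0], "turn": [0, 0, 0]}])

```text
t: 26.45
tool_pos: [0.528, 0.0282, 0.2413]
orientation: [2.269, -2.161, -0.013]
force: [-0.4, -1.3, -3.2]
opening: 0.0258
```

Call:
arm_command(motion=[{"slide": [0, 0, 0.003], "turn": [0, 0, 0]}, {"slide": [0, 0, 0.002], "turn": [0, 0, 0]}, {"slide": [0, 0, 0], "turn": [0, 0, 0]}, {"slide": [0, 0, 0], "turn": [0, 0, 0]}, {"slide": [0, 0, 0], "turn": [0, 0, 0]}])

```text
t: 26.87
tool_pos: [0.529, 0.0282, 0.2416]
orientation: [2.271, -2.163, -0.008]
force: [-0.1, 0.1, -2.8]
opening: 0.0255
```

```bash
python3 - <<'E'
from h import *
from plant import robot
go(robot,[.530,.0282,.2397],R.from_rotvec([2.273,-2.164,-.0043])); print(robot.read_state()["force"])
E
```

```text
slide if first [ 0.0001 -0.0025  0.0048] turn [ 0.0069  0.0005 -0.0007] slide after turn [ 0.0001 -0.0025  0.0048] t 26.87
[-0.06065634  0.11717474 -2.8305179 ]
```

Not touching yet, with about 2 mm left. I'll step down slowly.

Call:
arm_command(motion=[{"slide": [0, -0.002, 0.002], "turn": [0.006, 0, 0]}, {"slide": [0, 0, 0.0005], "turn": [0, 0, 0]}, {"slide": [0, 0, 0], "turn": [0, 0, 0]}, {"slide": [0, 0, 0], "turn": [0, 0, 0]}, {"slide": [0, 0, 0], "turn": [0, 0, 0]}])

```text
t: 27.28
tool_pos: [0.5297, 0.0282, 0.2403]
orientation: [2.272, -2.164, -0.006]
force: [-0.2, 0.7, -1.5]
opening: 0.026
```

Call:
arm_command(motion=[{"slide": [0, 0, 0.0015], "turn": [0, 0, 0]}, {"slide": [0, 0, 0], "turn": [0, 0, 0]}, {"slide": [0, 0, 0], "turn": [0, 0, 0]}, {"slide": [0, 0, 0], "turn": [0, 0, 0]}, {"slide": [0, 0, 0], "turn": [0, 0, 0]}])

```text
t: 27.7
tool_pos: [0.5296, 0.0283, 0.2397]
orientation: [2.272, -2.164, -0.006]
force: [0.9, -0.0, -2.6]
opening: 0.0263
```

```bash
python3 - <<'E'
from h import *
from plant import robot
go(robot,[.530,.0282,.2397],R.from_rotvec([2.273,-2.164,-.0043])); print(robot.read_state()["force"])
E
```

```text
slide if first [ 0.0002 -0.0009 -0.    ] turn [ 0.002   0.0007 -0.0007] slide after turn [ 0.0002 -0.0009 -0.    ] t 27.7
[ 0.86740583 -0.02676905 -2.55638649]
```

Call:
arm_command(motion=[{"slide": [0, 0, 0.001], "turn": [0, 0, 0]}, {"slide": [0, 0, 0], "turn": [0, 0, 0]}, {"slide": [0, 0, 0], "turn": [0, 0, 0]}, {"slide": [0, 0, 0], "turn": [0, 0, 0]}, {"slide": [0, 0, 0], "turn": [0, 0, 0]}])

```text
t: 28.12
tool_pos: [0.5297, 0.0282, 0.2397]
orientation: [2.272, -2.164, -0.006]
force: [-3.7, 0.8, 5.7]
opening: 0.0255
```

Call:
arm_command(motion=[{"slide": [0, 0, 0.001], "turn": [0, 0, 0]}, {"slide": [0, 0, 0], "turn": [0, 0, 0]}, {"slide": [0, 0, 0], "turn": [0, 0, 0]}, {"slide": [0, 0, 0], "turn": [0, 0, 0]}, {"slide": [0, 0, 0], "turn": [0, 0, 0]}])

```text
t: 28.53
tool_pos: [0.5297, 0.0283, 0.2396]
orientation: [2.272, -2.164, -0.006]
force: [-6.9, -0.2, 8.8]
opening: 0.0255
```

Call:
arm_command(motion=[{"slide": [0, 0, -0.001], "turn": [0, 0, 0]}, {"slide": [0, 0, 0], "turn": [0, 0, 0]}, {"slide": [0, 0, 0], "turn": [0, 0, 0]}, {"slide": [0, 0, 0], "turn": [0, 0, 0]}, {"slide": [0, 0, 0], "turn": [0, 0, 0]}])

```text
t: 28.95
tool_pos: [0.5297, 0.0283, 0.2397]
orientation: [2.272, -2.164, -0.005]
force: [-4.5, 0.2, 6.2]
opening: 0.0256
```

Call:
arm_command(motion=[{"slide": [0, 0, 0], "turn": [0, 0, 0]}, {"slide": [0, 0, 0], "turn": [0, 0, 0]}, {"slide": [0, 0, 0], "turn": [0, 0, 0]}, {"slide": [0, 0, 0], "turn": [0, 0, 0]}, {"slide": [0, 0, 0], "turn": [0, 0, 0]}], gripper=100)

```text
t: 29.37
tool_pos: [0.5297, 0.0282, 0.2391]
orientation: [2.272, -2.164, -0.006]
force: [0.2, 0.2, 0.2]
opening: 0.0546
```

Call:
arm_command(motion=[{"slide": [0, 0, 0], "turn": [0, 0, 0]}, {"slide": [0, 0, 0], "turn": [0, 0, 0]}, {"slide": [0, 0, 0], "turn": [0, 0, 0]}, {"slide": [0, 0, 0], "turn": [0, 0, 0]}, {"slide": [0, 0, 0], "turn": [0, 0, 0]}])

```text
t: 29.78
tool_pos: [0.5296, 0.0283, 0.2393]
orientation: [2.272, -2.164, -0.006]
force: [0.3, 0.5, 0.7]
opening: 0.0878
```

Call:
arm_command(motion=[{"slide": [0, 0, 0], "turn": [0, 0, 0]}, {"slide": [0, 0, 0], "turn": [0, 0, 0]}, {"slide": [0, 0, -0.02], "turn": [0, 0, 0]}, {"slide": [0, 0, -0.05], "turn": [0, 0, 0]}, {"slide": [0, 0, -0.08], "turn": [0, 0, 0]}])

```text
t: 30.2
tool_pos: [0.5284, 0.0283, 0.297]
orientation: [2.269, -2.161, -0.013]
force: [0.4, 0.6, 0.1]
opening: 0.0927
```

Call:
arm_command(motion=[{"slide": [0, 0, -0.08], "turn": [0, 0, 0]}, {"slide": [0, 0, -0.08], "turn": [0, 0, 0]}, {"slide": [0, 0.04, -0.08], "turn": [0, 0, 0]}, {"slide": [0, 0.08, 0], "turn": [0, 0, 0]}, {"slide": [0, 0.08, 0], "turn": [0, 0, 0]}])

```text
t: 30.62
tool_pos: [0.4506, 0.0243, 0.3992]
orientation: [2.275, -2.166, 0.001]
force: [-0.6, -0.5, 0.9]
opening: 0.0929
```

Call:
arm_command(motion=[{"slide": [0, 0.05, 0], "turn": [0, 0, 0]}, {"slide": [0, 0, 0], "turn": [0, 0, 0]}, {"slide": [0, 0, 0], "turn": [0, 0, 0]}, {"slide": [0, 0, 0], "turn": [0, 0, 0]}, {"slide": [0, 0, 0], "turn": [0, 0, 0]}])

```text
t: 31.03
tool_pos: [0.4312, 0.0234, 0.3961]
orientation: [2.273, -2.164, -0.005]
force: [0.5, -0.5, -0.5]
opening: 0.093
```

```bash
python3 - <<'E'
from h import *
from plant import robot
c=shot(robot,"side","s17"); w=shot(robot,"wrist","w17"); t=shot(robot,"top","t17")
cv2.imwrite("pics/s17c.png",cv2.resize(c["pixels"][170:330,160:350],None,fx=4,fy=3.7,interpolation=cv2.INTER_CUBIC))
cv2.imwrite("pics/w17c.png",cv2.resize(w["pixels"][0:290,120:420],None,fx=2,fy=2,interpolation=cv2.INTER_CUBIC))
print(robot.read_state()["tool_pos"],robot.read_state()["t"])
E
```

```text
[0.43110831 0.02338769 0.39567222] 31.1833
```

View pics/w17c.png

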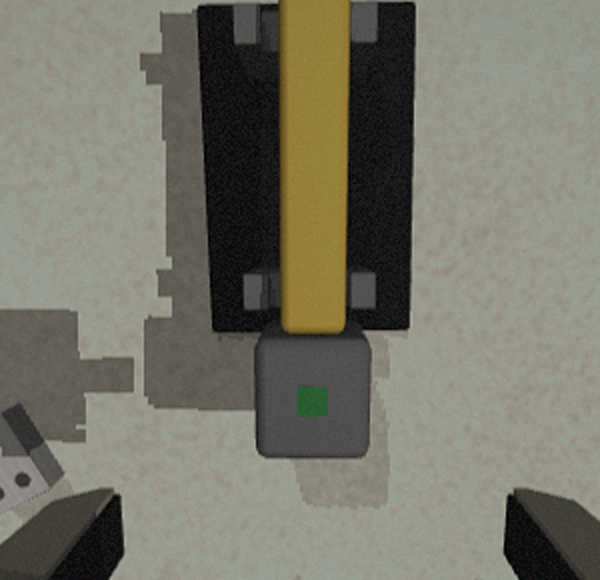

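View pics/s17c.png

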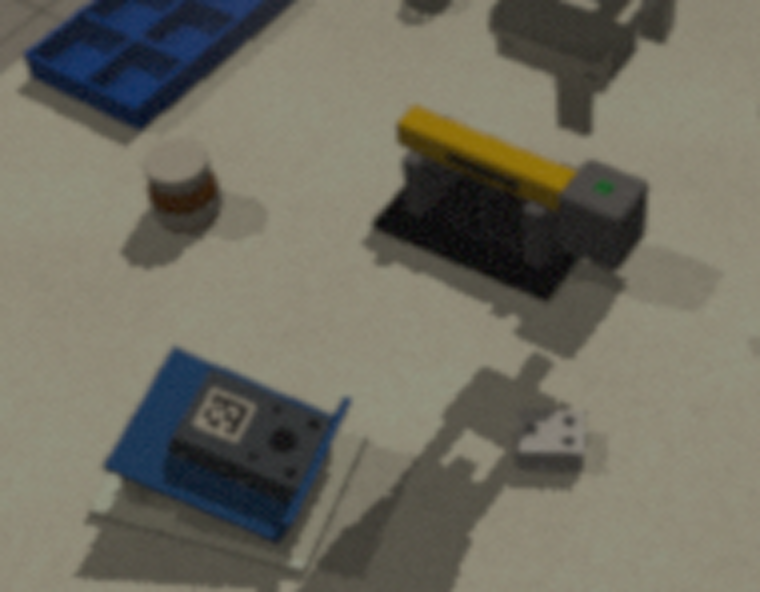

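View pics/t17.png

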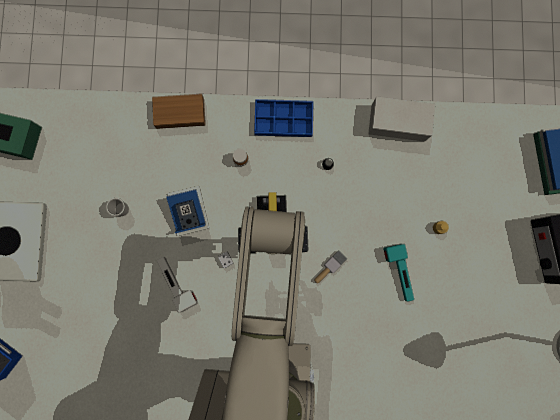

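```bash
python3 - <<'E'
from h import *
z=np.load("pics/w17.npz");K,T=z["K"],z["T"]
I=R.identity()
# lateral: project edges. reader bar centre at near end (x=-65) and at top of crop; head
uv=cr([[257,457],[370,457],[312,401],[281,100],[349,100],[282,330],[347,330]],120,0,2)
P=[ray(K,T,u,zz) for u,zz in zip(uv,[.096,.096,.096,.088,.088,.088,.088])]
hc=(P[0]+P[1])/2; c1=(P[3]+P[4])/2; c0=(P[5]+P[6])/2
print("head near",hc,"dot",P[2],"bar",c0,c1,"yaw",np.arctan2(c1[1]-P[2][1],c1[0]-P[2][0]))
uv=cr([[198,5],[415,3],[409,329],[214,331]],120,0,2)
b=np.array([[75,50,8],[75,-50,8],[-75,-50,8],[-75,50,8]])/1e3
d,r=fitpose(K,T,uv,b,I,[.527,.029,.05],0); print("dock",d.round(4),r.round(2).tolist())
D=R.from_euler('z',d[2])
for n,p in(("dot",P[2]),("bar near",c0),("bar mid",c1)): print(n,D.inv().apply(p-[d[0],d[1],0]).round(4))
E
```

```text
head near [0.41191762 0.02132081 0.096     ] dot [0.43485112 0.02301138 0.096     ] bar [0.46175137 0.02331012 0.088     ] [0.54576345 0.02718382 0.088     ] yaw 0.03760153302313547
dock [0.5252 0.0288 0.0607] [[-0.77, -0.72], [1.01, -1.28], [0.68, 1.16], [-0.95, 1.44]]
dot [-0.0905 -0.0003  0.096 ]
bar near [-0.0637 -0.0016  0.088 ]
bar mid [ 0.0204 -0.0029  0.088 ]
```

```bash
python3 - <<'E'
from plant import robot
print(robot.close_job())
E
```

```text
the job is handed in; nothing more can be done
None
```

The job is done and handed in at about 31 s of the 61 s allowed. The hand-in reports no verdict, so these are my own checks.

- **Plate:** I laid it label up on the done plate and released it. It was pressed against the backstop (about 5 N) and then down onto the stack (about 12 N). A wrist picture right after release put it at x ≈ 43 mm, y ≈ -3 mm, z ≈ 12 mm in the shelf frame, within about 0.02 rad of square. The z reading is near the 11 mm lower limit, but the press-down showed the plate seated.
- **Reading:** I held the reader still for about 2 s. The computed focus was within 1 mm of my estimate of the label's middle, which itself is good to about 2–3 mm. The reader did not touch the plates.
- **Reader:** I lowered it until it rested in the dock, at the same height it was picked up from, then opened the gripper. The last picture shows it level between both saddles with the head at -x, along-dock error about 0.
- **Sideways shift:** the reader now lies about 2–3 mm off centre in its channel, about 2 mm more than at the start. The limit is 6 mm.
- **Other objects:** the last side and top pictures show the stack still against the backstop and no visible shift of the bystanders. The arm was clear of everything.

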